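# Mount the vial carrier on the lamp rail and clamp it

## Task

Slide the loose vial carrier onto the dovetail of the optical rail from the rail's open end, clamp knob on the side away from you, and push it gently home until it butts against the red stop. Then turn its clamp knob clockwise until you feel the jaw grip firmly, without forcing it, and let go, with the carrier still against the stop. Do not ram the rail end or the stop, and leave the bottle, jar and vial rack alone.

Things in the scene. Friction and masses are not known exactly. Their poses are not given: they have to be found in the camera images.
- rail: Fixed optical rail of dark aluminium, 360 mm long, 40 mm high, foot 70 mm wide. Its head is a dovetail: 50 mm wide at the flat top, 32 mm wide 16 mm lower, flanks at 60 degrees. Origin: at bench level under the middle of its OPEN end. x runs along the rail from the open end inwards (sliding direction), y across it, z up; its top is at z = 40 mm.
- rail_mouth (a point): Middle of the open end of the rail, at the height of the rail top; axes as the rail's. The first 12 mm of the dovetail here (bare metal) is bevelled on the top and both flanks, falling back 3.5 to 4.5 mm at the very tip, as a lead-in for the carrier.
- lamp (a point): Centre of the front glass of the black lamp head (60 mm across, top 111 mm over the bench) that is clamped on the far end of the rail, 288 to 352 mm from the open end, and shines back along the rail. It does not move.
- stop: Red rail stop, locked on the rail top 130 to 170 mm from the open end: 22 mm long, 64 mm wide, 12 mm high over the rail top. Origin: middle of its face toward the open end, at the height of the rail top; axes as the rail's. The carrier's plate butts flat against this face when it is home. It does not move.
- carrier: Loose rail carrier, 0.45 to 0.65 kg: aluminium plate 80 mm along x, 14 mm thick, y = -46 to +70 mm, on two cheeks (|y| = 36 to 46 mm) that hang 18 mm below the plate; it stands on them. Origin: on the plate's underside, middle of the slot; level with the rail top when mounted. x is its sliding direction (same sense as the rail's when mounted), z up; the knob then lies on the rail's +y side.
- carrier_front (a point): Middle of the lower front edge of the carrier's plate: 40 mm along +x from the carrier's origin, on the plate's underside; axes as the carrier's.
- vial_block (a point): Centre of the dark vial block on the middle of the carrier's plate, the place to hold the carrier by: 34 x 34 mm, faces square to the carrier's x and y, 36 mm high, from 14 to 50 mm above the plate's underside (this point 32 mm above it). Held here the carrier is a little heavier on its knob side.
- gib: Long brass gib strip inside the carrier's -y cheek, hidden when mounted; set by screws, does not move in use. With carrier and rail on one centre line and the knob at 0, the slot clears the dovetail by 1.0 mm on the jaw side and 0.5 to 2.6 mm on this side (the setting differs each time). Slideways are slippery, friction about 0.25. Its frame is the carrier's, shifted 0 to 2 mm in y.
- clamp_jaw: Brass clamp jaw inside the carrier's +y cheek, 70 mm long, hidden when mounted. An eccentric under the knob pushes it inward (carrier -y) 3.5 mm per rad; on its way it first draws the carrier sideways until the gib meets the dovetail, then bites. Pushing sideways on the knob cocks the carrier and loads this jaw. Its frame is the carrier's at knob 0.
- knob_grip (a point): Centre of the black bar grip of the clamp knob, on its upright axis, 58 mm along the carrier's +y and 39 mm above the plate's underside (25 mm above its top). Bar 46 mm long (its x), 13 mm thick (its y), 17 mm high, on an 18 mm round stem. It turns with the knob; its z is up.
- clamp_knob (a joint): Turn of the clamp knob, rad: 0 backed off, bar along the carrier's x; grows CLOCKWISE seen from above, to 1.9. Drags with about 0.23 N m, stays where left. The jaw bites somewhere between 0.42 and 1.08 rad, which must be felt; then the moment rises by 0.9 N m per rad, the jaw's grip by 300 N per rad. Firm is 0.07 to 0.16 rad past the bite, 0.06 to 0.15 N m above the free drag; more mars the rail.
- reagent_bottle: Clear jar-shaped bottle with blue cap, 60 mm across, 125 mm high. Origin: centre of its underside. A bystander.
- amber_jar: Small amber jar with white cap, 48 mm across, 62 mm high. Origin: centre of its underside. A bystander.
- vial_rack: Blue rack of capped vials, 60 x 110 mm, 66 mm high. Origin: centre of its underside. A bystander.
Not all that is in view belongs to the job. Leave any green look-alike of the carrier alone.

How it is judged:
By the outcome, as a careful person would: the job done as asked, in the order asked, and still so for the second after the job is handed in, with the robot touching nothing.
It also fails if it takes over 72 s, if anything falls off the work surface, if the arm or the gripper's body presses on something with over 40 N, if the wrist force passes 120 N, or if a joint passes its speed limit or range.

## Robot

A 6-joint arm with a two-finger parallel gripper is mounted at the origin on the work surface. World frame = base frame: x ahead of the robot, y to its left, z up, the work surface at z = 0. Lengths are in m, angles in rad, forces in N, time in s.
With the tool pointing down it reaches from about 0.375 to 0.975 m from the base axis. Payload 3.8 kg.
Tool frame: the origin (TCP) lies on the mounting face of the last link; the fingertips stand 166 mm ahead of it and the grasp point (between the pads) lies bot.pinch_z ahead of it (bot.pinch_z is the distance from the TCP to the grasp point, in m); z points along the fingers, y is the direction in which the jaws open and shut (so a half turn about z gives the same grasp; the last joint's range is limited). The gripper opens to 88 mm and grips with 3 to 60 N. Pads are 18 mm wide; open, the fingers measure 123 mm over their backs; the gripper's body (75 mm by 187 mm) begins 45 mm behind the grasp point.
Start: joints at [1.085, 0.264, 1.604, -0, 1.274, -0.037], TCP at [0.293, 0.608, 0.405] pointing down, gripper open.
Joint ranges: [-2.63, 2.63], [-0.94, 2.18], [0.31, 2.57], [-1.31, 4.45], [0, 2.66], [-2.55, 2.55]. Speed limits (rad/s): [2.57, 2.57, 3.14, 3.14, 3.14, 3.14].

## Interface

Orientations are given as a 3x3 rotation matrix whose columns are the frame's x, y, z axes.
In Python, from cell import readout, optics, ticket, nets, bot gives the robot as it stands.
- The arm moves only by the tool apply_moves, never from a script. Its argument "steps" is a list of rows, each an object of numbers: "gripper": the opening, from -1 (shut) to 1 (fully open); "tx", "ty", "tz": the shift along the world's x, y, z in mm; "rx", "ry", "rz": the turn, a rotation vector about the world's x, y, z in degrees. In form: [{"gripper": .., "tx": .., "ty": .., "tz": .., "rx": .., "ry": .., "rz": ..}, ...]. A call has exactly 8 rows; each row is the pose to reach, as a shift and turn from the pose commanded when the call began; what a row does not reach only later rows make up. A row lasts 1/8 s, in which the tool goes at most 62.5 mm and 10.7 degrees, less where a joint would pass 70% of its speed; a pose out of reach is approached as far as the arm can. A call with a gripper value outside its range is refused whole. The fingers move at their own pace and stop on an object; "squeeze" is the grip in N (left out, the last holds). Time passes only in rows, so rows that repeat a pose let the fingers close, or fill a call up. It gives the time, the measured TCP pose, the force and the opening at its end, in the units of the state.
- readout.observe(): the state, without advancing time (a new reading comes with each control period).
- optics.get_image(name): name is "side" or "top" or "wrist"; returns a dict with "img" (384x512x3 uint8, red, green, blue), "fx", "fy", "cx", "cy" (pixels), "k1" (the pictures are not rectified: a ray, as slopes to the right and down, at radius r is drawn at 1 + k1 r^2 times it, then the intrinsics apply), "R" (3x3) and "t" (3): a world point X has camera coordinates R X + t. Camera axes: x right, y down, z forward; pixel columns grow to the right and rows downward; lengths in m; the calibration is good to about 2 mm. A picture is of the moment at which its call begins. There is no depth.
- ticket.job_done(): hands the job in, once; it reports no verdict.
Trained networks look in a picture, given as the dict that the camera call returned (one of the last four; its "shot" number tells which), for a name from the list of things; names that differ only in an ending like _2 or _b are one class to them, and where a whole thing is asked for, a point or a joint stands for the part that bears it (a point fixed in the world has none). Each returns a list of dicts, best first, with "score" (0 to 1); they miss things now and then, are a little off and sometimes report something else, mostly with a low value. They report only what shows in the picture. A call takes as long as a camera call. They do not tell look-alikes from the thing itself.
- nets.recognise(picture, query): "uv" ([column, row] in pixels, amid what is visible of it).
- nets.regions_of(picture, query): "pixels" (384x512 bool, what is visible of it) and "uv" ([column, row] in pixels, amid what is visible of it).
- nets.mark_of(picture, query): "uv" ([column, row] in pixels: a listed point, or the origin of a listed thing).
The state is a dict: "time_s": time; "joint_positions": joint angles; "qvel": joint speeds; "joint_efforts": joint torques, N m; "position": TCP position; "eef_rot": TCP orientation; "force": force on the tool from outside, world axes, zero at the start; "wrist_torque": the same for the moment, N m; "finger_gap": finger opening in m.
Only numpy, scipy, OpenCV 4.12 (cv2) and the standard library are available. Lean on these libraries where they do the work, as an engineer would, in place of code of your own. Each camera call takes 0.05 s, during which the arm holds its last target. There are 200 camera calls.

## Working session

There is one attempt and no reset: what is moved stays moved. The work goes in short steps, Python scripts to look and compute and a tool call to move; the robot and the scene stay as the last step left them, time stands still between calls to the robot, and variables do not carry over. Pictures are saved under pics/ and viewed, about 8 in all and at most 12, crops included, and the job is handed in when it is done.

Besides the shell and the picture viewer there is one more tool, called after ">>>" as a command line: name --argument value ..., lists and objects as JSON in quotes. apply_moves: Moves the arm, as the interface text tells. Its arguments: {"type":"object","properties":{"steps":{"type":"array"},"squeeze":{"type":"number"}},"required":["steps"]}

```bash
mkdir -p pics; ls; cat > h.py <<'E'
import numpy as np, cv2
from cell import readout, optics, ticket, nets, bot
def ray(p,uv):
    d=np.array([(uv[0]-p['cx'])/p['fx'],(uv[1]-p['cy'])/p['fy']]); s=d.copy()
    for _ in range(30): s=d/(1+p['k1']*(s@s))
    R=np.array(p['R']);t=np.array(p['t'])
    v=R.T@np.array([s[0],s[1],1.]); return -R.T@t, v/np.linalg.norm(v)
def atz(p,uv,z):
    o,v=ray(p,uv); return o+v*(z-o[2])/v[2]
def proj(p,X):
    c=np.array(p['R'])@np.array(X)+np.array(p['t']); s=c[:2]/c[2]; s=s*(1+p['k1']*(s@s))
    return np.array([s[0]*p['fx']+p['cx'],s[1]*p['fy']+p['cy']])
def tri(rs):
    A=np.zeros((3,3));b=np.zeros(3)
    for o,v in rs:
        M=np.eye(3)-np.outer(v,v);A+=M;b+=M@o
    X=np.linalg.solve(A,b)
    return X,[np.linalg.norm((np.eye(3)-np.outer(v,v))@(X-o)) for o,v in rs]
def save(p,n,crop=None,s=1):
    im=p['img'][:,:,::-1]
    if crop: im=im[crop[1]:crop[3],crop[0]:crop[2]]
    cv2.imwrite('pics/'+n,cv2.resize(im,None,fx=s,fy=s,interpolation=cv2.INTER_CUBIC))
E
python3 - <<'E'
from h import *
np.set_printoptions(precision=4,suppress=True)
print(readout.observe(),bot.pinch_z)
ps={n:optics.get_image(n) for n in('side','top')}
im=np.hstack([ps['top']['img'],ps['side']['img']])[:,:,::-1]
cv2.imwrite('pics/a.png',cv2.resize(np.vstack([ps['top']['img'],ps['side']['img']])[:,:,::-1],(800,1200))[:1200])
save(ps['top'],'top.png',s=1.5);save(ps['side'],'side.png',s=1.5)
for n,p in ps.items():
    print(n,-np.array(p['R']).T@p['t'],p['fx'])
    for q in('rail_mouth','lamp','stop','carrier','carrier_front','vial_block','knob_grip','reagent_bottle','amber_jar','vial_rack'):
        print(q,[(np.round(r['uv'],1),round(r['score'],2)) for r in nets.mark_of(p,q)[:3]])
E
```

```text
pics
{'time_s': 0.0, 'joint_positions': array([ 1.0851,  0.2648,  1.6053, -0.    ,  1.2737, -0.0369]), 'qvel': array([ 0.0002, -0.0013,  0.0001, -0.0003, -0.0009, -0.0002]), 'joint_efforts': array([  0.001 , -50.2073, -35.6887,   0.0731,   0.0287,  -0.0001]), 'position': array([0.2927, 0.6079, 0.4034]), 'eef_rot': array([[-0.901 ,  0.4338, -0.001 ],
       [ 0.4338,  0.901 , -0.002 ],
       [ 0.0001, -0.0022, -1.    ]]), 'force': array([-0.4235, -0.8621, -0.4264]), 'wrist_torque': array([0.0038, 0.0174, 0.0182]), 'finger_gap': 0.08814664942338632} 0.1473
side [ 0.029  -0.4631  0.5839] 355.9625627115135
rail_mouth [(array([235.9, 225.2]), 0.97)]
lamp [(array([234.9, 223.9]), 0.75), (array([340.1, 269.7]), 0.72), (array([234.3, 237. ]), 0.44)]
stop [(array([281. , 249.9]), 0.59)]
carrier [(array([172.6, 204.6]), 0.94), (array([118.1, 205.3]), 0.61)]
carrier_front [(array([126.7, 204.6]), 0.88), (array([185.5, 209.4]), 0.61)]
vial_block [(array([114.4, 195.9]), 0.77), (array([176.3, 193.8]), 0.76)]
knob_grip [(array([188. , 180.8]), 0.61), (array([121.7, 181.7]), 0.57)]
reagent_bottle [(array([236.9, 169. ]), 0.75), (array([340.9, 267.9]), 0.5)]
amber_jar [(array([179.5, 240.4]), 0.73)]
vial_rack [(array([385.3, 226. ]), 0.69)]
top [0.4052 0.0535 1.1005] 409.2646714712264
rail_mouth [(array([256.9, 223.7]), 0.64)]
lamp [(array([370. , 218.2]), 0.67)]
stop [(array([310.2, 220.4]), 0.71)]
carrier [(array([180., 237.]), 0.57), (array([130.6, 286.2]), 0.55)]
carrier_front [(array([144.7, 273.8]), 0.95), (array([368.5, 217.4]), 0.66), (array([194.6, 236. ]), 0.61)]
vial_block [(array([177.8, 233.3]), 0.94), (array([131.2, 290.6]), 0.57)]
knob_grip [(array([114.1, 273.1]), 0.51)]
reagent_bottle [(array([164.8, 136.3]), 0.69)]
amber_jar [(array([228.1, 268.9]), 0.85)]
vial_rack [(array([346.4, 112.9]), 0.83)]
```

View pics/top.png

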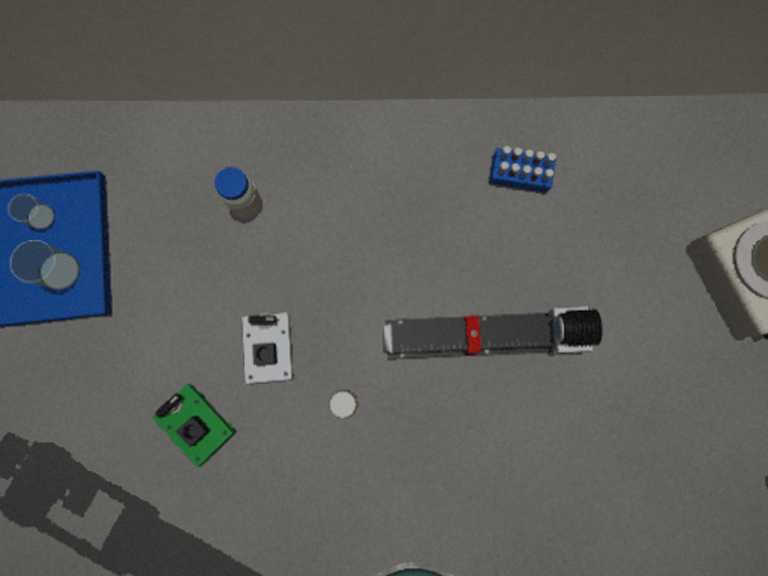

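View pics/side.png

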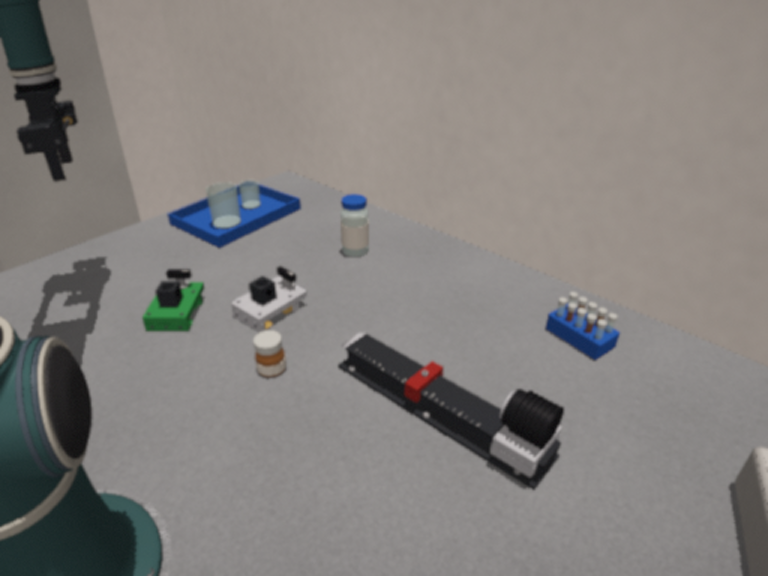

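The top view (1.5x) shows the white carrier at (267,347), with its knob on the far side at (262,320). The rail's open end is at (390,338), the red stop at (473,334) and the lamp at (580,328). The green decoy is at (193,428). The carrier is already facing the rail.

```bash
python3 - <<'E'
from h import *
np.set_printoptions(precision=4,suppress=True)
T=optics.get_image('top');S=optics.get_image('side')
for q,z,ut,us in (('rail_mouth',.04,(256.9,223.7),(235.9,225.2)),('stop',.04,(310.2,220.4),(281,249.9)),('lamp',.08,(370,218.2),(340.1,269.7)),('vial_block',.05,(177.8,233.3),(176.3,193.8)),('front',.018,(194.6,236),(185.5,209.4)),('carrier',.018,(180,237),(172.6,204.6)),('bottle',0,(164.8,136.3),(236.9,169)),('jar',0,(228.1,268.9),(179.5,240.4)),('rack',0,(346.4,112.9),(385.3,226))):
    print(q,atz(T,ut,z),atz(S,us,z),*tri([ray(T,ut),ray(S,us)]))
im=T['img'].astype(int)
# white plate
m=((im.min(2)>130)&(im.max(2)-im.min(2)<40)).astype(np.uint8); m[:, :155]=0;m[:,200:]=0;m[:200]=0;m[260:]=0
m=cv2.morphologyEx(m,cv2.MORPH_CLOSE,np.ones((9,9)))
c=max(cv2.findContours(m,0,1)[0],key=cv2.contourArea); r=cv2.minAreaRect(c); print(r)
b=np.array([atz(T,p,.032) for p in cv2.boxPoints(r)]);print(b,b.mean(0),[np.linalg.norm(b[i]-b[i-1]) for i in range(4)],np.degrees(np.arctan2(*(b[1]-b[0])[[1,0]])))
for nm in('rail','stop'):
    g=nets.regions_of(T,nm)[0]; c=max(cv2.findContours(g['pixels'].astype(np.uint8),0,1)[0],key=cv2.contourArea); r=cv2.minAreaRect(c)
    b=np.array([atz(T,p,.052 if nm=='stop' else .03) for p in cv2.boxPoints(r)]);print(nm,g['score'],r,b,b.mean(0))
E
```

```text
rail_mouth [0.4913 0.0392 0.04  ] [0.491  0.0363 0.04  ] [0.4921 0.0386 0.0379] [np.float64(0.0007903015648534475), np.float64(0.0007903015648534824)]
stop [ 0.4979 -0.0992  0.04  ] [ 0.4989 -0.1001  0.04  ] [ 0.4984 -0.0997  0.0399] [np.float64(0.0006360064759606116), np.float64(0.0006360064759606788)]
lamp [ 0.498  -0.2428  0.08  ] [ 0.4997 -0.2474  0.08  ] [ 0.4996 -0.2452  0.078 ] [np.float64(0.002189979154489126), np.float64(0.0021899791544891193)]
vial_block [0.4691 0.241  0.05  ] [0.4653 0.2422 0.05  ] [0.4676 0.2423 0.0491] [np.float64(0.0018804149422558274), np.float64(0.0018804149422558607)]
front [0.4633 0.2028 0.018 ] [0.4631 0.204  0.018 ] [0.4629 0.2029 0.0187] [np.float64(0.00041686850069705194), np.float64(0.0004168685006968966)]
carrier [0.4613 0.2408 0.018 ] [0.4522 0.2479 0.018 ] [0.4565 0.2439 0.0184] [np.float64(0.005721894344970141), np.float64(0.005721894344970281)]
bottle [0.7407 0.2903 0.    ] [0.7335 0.2836 0.    ] [ 0.7423  0.2921 -0.0069] [np.float64(0.0005642709198873175), np.float64(0.0005642709198872741)]
jar [0.3768 0.1163 0.    ] [0.3862 0.1312 0.    
[... 416 characters left out ...]
2 0.032 ]
 [0.415  0.2804 0.032 ]] [0.4754 0.2463 0.032 ] [np.float64(0.1172089654866598), np.float64(0.07981747703751156), np.float64(0.11747790239921832), np.float64(0.07831570180859235)] -86.98495725266217
rail 0.68 ((328.4139404296875, 220.9881591796875), (31.015911102294922, 145.34068298339844), 88.36341857910156) [[ 0.5346  0.0425  0.03  ]
 [ 0.5405 -0.34    0.03  ]
 [ 0.4594 -0.3361  0.03  ]
 [ 0.4536  0.0414  0.03  ]] [ 0.497  -0.1481  0.03  ]
stop 0.49 ((314.2375793457031, 221.9886932373047), (24.35335922241211, 9.513030052185059), 87.27368927001953) [[ 0.5236 -0.0952  0.052 ]
 [ 0.5244 -0.1197  0.052 ]
 [ 0.4621 -0.1201  0.052 ]
 [ 0.4613 -0.0958  0.052 ]] [ 0.4928 -0.1077  0.052 ]
```

>>> apply_moves --steps '[{"gripper":1,"tx":22,"ty":-55,"tz":0,"rz":4},{"gripper":1,"tx":44,"ty":-110,"tz":0,"rz":8},{"gripper":1,"tx":66,"ty":-165,"tz":0,"rz":12},{"gripper":1,"tx":88,"ty":-220,"tz":0,"rz":16},{"gripper":1,"tx":110,"ty":-275,"tz":-5,"rz":20},{"gripper":1,"tx":132,"ty":-330,"tz":-10,"rz":24},{"gripper":1,"tx":154,"ty":-385,"tz":-15,"rz":28},{"gripper":1,"tx":177,"ty":-438,"tz":-20,"rz":29.5}]'

```text
validation failed for argument at $.st...
```

```bash
python3 - <<'E'
from h import *
np.set_printoptions(precision=4,suppress=True)
W=optics.get_image('wrist');o=readout.observe();print(o['position'],o['eef_rot'],o['joint_positions'])
W=optics.get_image('wrist');o=readout.observe();print(o['position'],o['time_s'])
R=np.array(W['R']);print('cam',-R.T@W['t'],R[2],W['fx'])
save(W,'w1.png',s=1.5)
for q in('rail_mouth','stop','carrier','carrier_front','vial_block','knob_grip'):
    print(q,[(np.round(r['uv'],1),round(r['score'],2)) for r in nets.mark_of(W,q)[:3]])
E
```

```text
[0.2929 0.6081 0.4047] [[-0.901   0.4339 -0.    ]
 [ 0.4339  0.901  -0.0001]
 [-0.     -0.0001 -1.    ]] [ 1.0851  0.2639  1.604  -0.      1.2737 -0.0369]
[0.2929 0.6082 0.4047] 1.4
cam [0.2272 0.6409 0.3848] [ 0.2585 -0.1251 -0.9579] 280.2700301828725
rail_mouth []
stop []
carrier [(array([118.1, 264.9]), 0.67)]
carrier_front []
vial_block []
knob_grip []
```

View pics/w1.png

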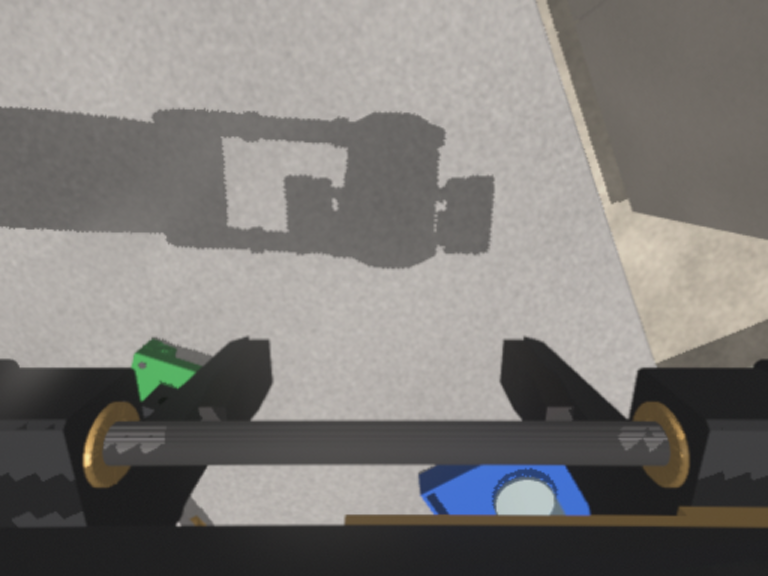

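The move was refused and nothing moved. It probably wants all six axes in every row, so I'll retry with them.

>>> apply_moves --steps '[{"gripper":1,"tx":22,"ty":-55,"tz":0,"rx":0,"ry":0,"rz":4},{"gripper":1,"tx":45,"ty":-110,"tz":0,"rx":0,"ry":0,"rz":8},{"gripper":1,"tx":68,"ty":-165,"tz":0,"rx":0,"ry":0,"rz":12},{"gripper":1,"tx":91,"ty":-220,"tz":0,"rx":0,"ry":0,"rz":16},{"gripper":1,"tx":114,"ty":-275,"tz":0,"rx":0,"ry":0,"rz":20},{"gripper":1,"tx":137,"ty":-330,"tz":0,"rx":0,"ry":0,"rz":24},{"gripper":1,"tx":160,"ty":-385,"tz":0,"rx":0,"ry":0,"rz":28},{"gripper":1,"tx":190,"ty":-438,"tz":0,"rx":0,"ry":0,"rz":29.5}]'

```text
time_s: 2.7
position: [0.4831, 0.1683, 0.4052]
eef_rot: [[-0.998, -0.067, 0.001], [-0.067, 0.998, 0.001], [-0.001, 0.0, -1.0]]
force: [0.5, 0.4, -0.0]
finger_gap: 0.0881
```

```bash
python3 - <<'E'
from h import *
np.set_printoptions(precision=4,suppress=True)
for i in range(4): W=optics.get_image('wrist')
o=readout.observe();print(o['position'],o['eef_rot'],o['joint_positions'],o['time_s'])
R=np.array(W['R']);print('cam',-R.T@W['t'],R[2],W['fx'])
save(W,'w2.png',s=1.5); import pickle; pickle.dump(W,open('w2.pkl','wb'))
for q in('rail_mouth','stop','carrier','carrier_front','vial_block','knob_grip'):
    print(q,[(np.round(r['uv'],1),round(r['score'],2)) for r in nets.mark_of(W,q)[:3]])
E
```

```text
[0.4833 0.1691 0.4048] [[-0.998  -0.0625 -0.0001]
 [-0.0625  0.998   0.0005]
 [ 0.      0.0005 -1.    ]] [ 0.2877 -0.047   1.9466  0.0005  1.242  -1.3458] 2.9
cam [0.4111 0.1638 0.385 ] [ 0.2869  0.017  -0.9578] 280.2700301828725
rail_mouth [(array([159.9, 163.7]), 0.7)]
stop [(array([ 44.5, 163. ]), 0.67)]
carrier [(array([426.6,  53.4]), 0.96), (array([318.4, 152.7]), 0.72)]
carrier_front [(array([286.5, 153.9]), 0.83), (array([398.9,  77.4]), 0.72)]
vial_block [(array([441.2,  49.8]), 0.89), (array([156.1, 165.2]), 0.68), (array([321.9, 153.9]), 0.66)]
knob_grip [(array([322., 207.]), 0.73), (array([473.9,  91.8]), 0.68)]
```

View pics/w2.png

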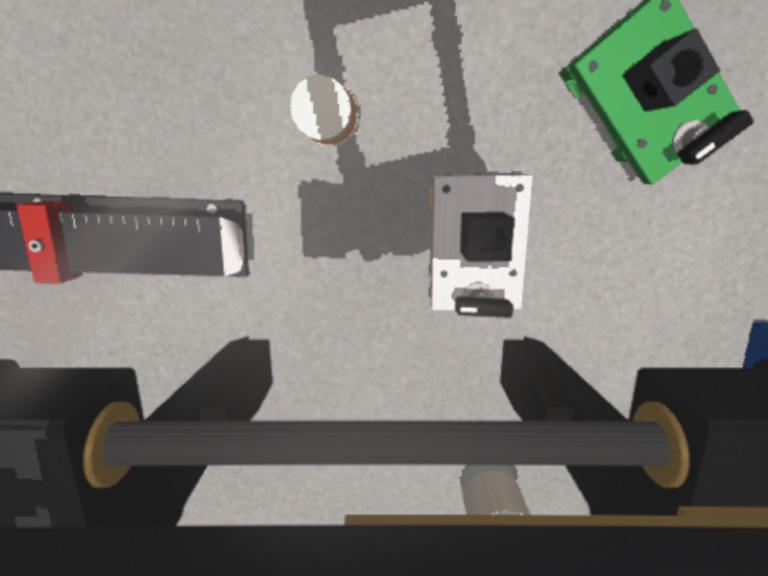

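```bash
python3 - <<'E'
from h import *
import pickle; W=pickle.load(open('w2.pkl','rb'))
im=W['img'][:,:,::-1]
a=cv2.resize(im[122:196,0:180],(800,329),interpolation=cv2.INTER_CUBIC)
b=cv2.resize(im[110:215,280:360],(206,270),interpolation=cv2.INTER_CUBIC)
o=np.zeros((600,800,3),np.uint8);o[:329]=a;o[330:600,:206]=b
c=cv2.resize(im[122:196,120:180],(219,270),interpolation=cv2.INTER_CUBIC);o[330:600,220:439]=c
cv2.imwrite('pics/c.png',o)
# column-wise edges of the rail: strongest gradients per column
g=cv2.GaussianBlur(im,(3,3),0).astype(float).mean(2)
for x in (20,60,80,100,120,140): print(x,g[125:192,x].astype(int).tolist())
E
```

```text
20 [168, 169, 163, 137, 97, 76, 75, 76, 76, 72, 68, 77, 94, 103, 104, 103, 104, 104, 104, 104, 104, 104, 104, 104, 105, 105, 105, 105, 105, 105, 105, 105, 105, 105, 113, 135, 160, 167, 160, 161, 163, 149, 127, 113, 107, 106, 106, 106, 105, 103, 100, 100, 99, 97, 99, 114, 137, 153, 157, 157, 157, 159, 162, 163, 163, 163, 164]
60 [167, 168, 168, 167, 146, 106, 83, 84, 86, 86, 85, 79, 70, 65, 65, 66, 71, 80, 86, 88, 89, 90, 90, 90, 91, 92, 92, 93, 94, 94, 94, 94, 94, 94, 94, 94, 94, 93, 93, 94, 94, 94, 94, 94, 94, 94, 94, 94, 94, 94, 94, 95, 95, 95, 96, 103, 123, 147, 162, 165, 164, 164, 164, 164, 165, 166, 166]
80 [170, 169, 168, 166, 163, 146, 116, 100, 100, 101, 102, 102, 99, 93, 88, 87, 88, 91, 98, 105, 108, 107, 104, 102, 100, 98, 98, 98, 97, 97, 96, 96, 96, 96, 96, 96, 96, 96, 96, 96, 96, 96, 96, 96, 96, 96, 96, 97, 97, 97, 97, 97, 96, 96, 95, 96, 110, 138, 160, 169, 171, 172, 172, 171, 170, 170, 170]
100 [162, 162, 163, 164, 164, 155, 135, 114, 106, 106, 106, 106, 102, 96, 91, 90, 90, 91, 96, 102, 108, 114, 117, 115, 110, 104, 101, 100, 100, 99, 98, 98, 97, 96, 95, 94, 94, 93, 92, 92, 91, 90, 90, 89, 89, 88, 88, 87, 87, 87, 86, 86, 85, 85, 84, 85, 93, 118, 148, 167, 175, 176, 175, 173, 172, 172, 173]
120 [168, 169, 170, 170, 170, 167, 153, 127, 110, 106, 107, 106, 105, 101, 92, 86, 82, 82, 85, 91, 94, 95, 94, 94, 93, 93, 92, 91, 91, 90, 90, 89, 89, 89, 88, 87, 87, 87, 87, 87, 86, 86, 86, 86, 86, 85, 85, 85, 85, 85, 85, 85, 85, 85, 85, 85, 87, 99, 127, 156, 171, 174, 174, 175, 176, 177, 176]
140 [170, 170, 169, 169, 168, 167, 162, 143, 116, 105, 126, 166, 193, 189, 160, 128, 103, 84, 74, 78, 86, 90, 91, 91, 91, 91, 90, 90, 90, 90, 89, 90, 90, 90, 89, 89, 89, 89, 89, 89, 89, 89, 89, 88, 88, 88, 88, 88, 89, 89, 88, 88, 88, 88, 88, 88, 88, 93, 113, 143, 166, 174, 176, 176, 177, 178, 177]
```

View pics/c.png

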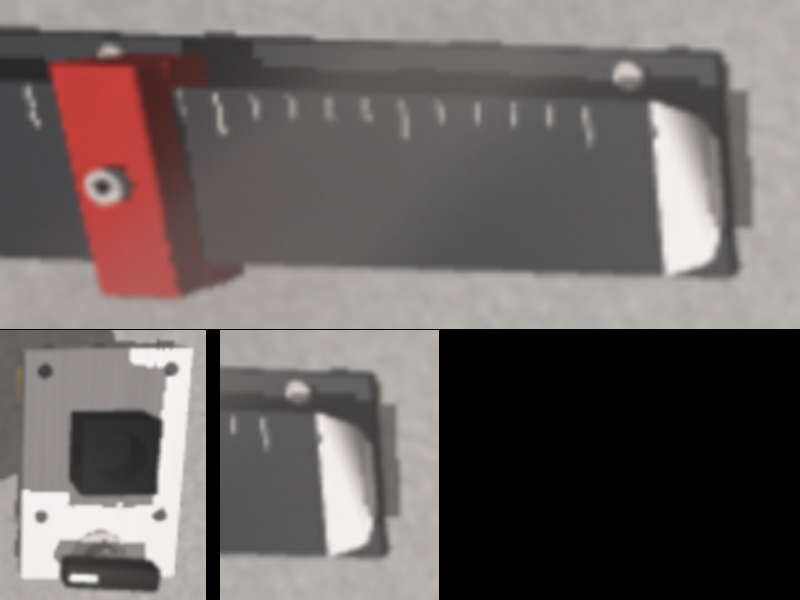

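```bash
python3 - <<'E'
from h import *
import pickle; W=pickle.load(open('w2.pkl','rb'))
np.set_printoptions(precision=4,suppress=True)
P=lambda u,z:atz(W,u,z)[:2]
cols=[60,80,100,120,140]
far=np.array([P((c,r),.04) for c,r in zip(cols,(181.2,181.8,182.4,183.1,183.5))])
near=np.array([P((c,r),.04) for c,r in zip(cols,(141.9,142.6,143.3,143.9,144.4))])
for e in(far,near): k=np.polyfit(e[:,1],e[:,0],1);print('edge x=',np.polyval(k,.04),'at y=.04; deg',np.degrees(np.arctan(k[0])))
s=180/800
cr=lambda x,y:(x*s,122+y*s)
print('bevel line',P(cr(650,100),.04),P(cr(665,275),.04))
print('tip-ish',P(cr(712,120),.037),P(cr(718,245),.037),'foot end',P(cr(722,55),0.),P(cr(737,272),0.))
print('stop face',P(cr(178,100),.04),P(cr(207,262),.04),'stop top front',P(cr(128,62),.052),P(cr(180,295),.052))
b=[P((280+x/2.575,110+y/2.571),.032) for x,y in((24,19),(193,19),(175,247),(22,247))];b=np.array(b)
print(b,b.mean(0),[np.linalg.norm(b[i]-b[i-1]) for i in range(4)],[np.degrees(np.arctan2(*(b[i]-b[i-1])[::-1])) for i in range(4)])
bt=[P((280+x/2.575,110+y/2.571),.068) for x,y in((70,82),(158,82),(160,150),(72,163))]
print(np.array(bt),np.mean(bt,0))
E
```

```text
edge x= 0.514573575535957 at y=.04; deg -1.779018977109664
edge x= 0.4647833207401384 at y=.04; deg -1.8498083865591706
bevel line [0.4649 0.031 ] [0.5148 0.0327]
tip-ish [0.4698 0.0468] [0.5058 0.0471] foot end [0.456  0.0382] [0.5244 0.0404]
stop face [ 0.4731 -0.0972] [ 0.519  -0.0964] stop top front [ 0.4617 -0.0994] [ 0.5252 -0.0962]
[[0.4223 0.2036]
 [0.4175 0.2833]
 [0.5318 0.2926]
 [0.5367 0.2134]] [0.4771 0.2482] [np.float64(0.11490047522303547), np.float64(0.07982256349246497), np.float64(0.11471720275109651), np.float64(0.07931542086080645)] [np.float64(-175.0915274794039), np.float64(93.42808282876096), np.float64(4.657380925915269), np.float64(-86.44815586499455)]
[[0.4464 0.2221]
 [0.4441 0.2603]
 [0.4741 0.2657]
 [0.4824 0.2271]] [0.4618 0.2438]
```

Rail found: yaw −88.2°, centre line x = 0.4897 at y = 0.04, measured head width 49.8 mm, stop face at y ≈ −0.097. The carrier's origin is about (0.465, 0.247) at yaw −85.5°, with a measured plate of 80 x 115 mm. I'll go to the block now.

>>> apply_moves --steps '[{"gripper":1,"tx":-6,"ty":26,"tz":-20,"rx":0,"ry":0,"rz":0.5},{"gripper":1,"tx":-12,"ty":52,"tz":-50,"rx":0,"ry":0,"rz":1},{"gripper":1,"tx":-18.5,"ty":77,"tz":-80,"rx":0,"ry":0,"rz":1},{"gripper":1,"tx":-18.5,"ty":77.5,"tz":-115,"rx":0,"ry":0,"rz":1},{"gripper":1,"tx":-18.5,"ty":77.5,"tz":-145,"rx":0,"ry":0,"rz":1},{"gripper":1,"tx":-18.5,"ty":77.5,"tz":-170,"rx":0,"ry":0,"rz":1},{"gripper":1,"tx":-18.5,"ty":77.5,"tz":-190,"rx":0,"ry":0,"rz":1},{"gripper":1,"tx":-18.5,"ty":77.5,"tz":-201,"rx":0,"ry":0,"rz":1}]'

```text
time_s: 4.2
position: [0.4635, 0.2483, 0.2025]
eef_rot: [[-0.996, -0.085, -0.002], [-0.085, 0.996, -0.001], [0.002, -0.001, -1.0]]
force: [0.3, 0.4, -0.1]
finger_gap: 0.088
```

>>> apply_moves --steps '[{"gripper":0.1,"tx":0,"ty":0,"tz":0,"rx":0,"ry":0,"rz":0},{"gripper":-0.1,"tx":0,"ty":0,"tz":0,"rx":0,"ry":0,"rz":0},{"gripper":-0.3,"tx":0,"ty":0,"tz":0,"rx":0,"ry":0,"rz":0},{"gripper":-1,"tx":0,"ty":0,"tz":0,"rx":0,"ry":0,"rz":0},{"gripper":-1,"tx":0,"ty":0,"tz":0,"rx":0,"ry":0,"rz":0},{"gripper":-1,"tx":0,"ty":0,"tz":0,"rx":0,"ry":0,"rz":0},{"gripper":-1,"tx":0,"ty":0,"tz":0,"rx":0,"ry":0,"rz":0},{"gripper":-1,"tx":0,"ty":0,"tz":0,"rx":0,"ry":0,"rz":0}]' --squeeze 45

```text
time_s: 5.2
position: [0.4645, 0.2475, 0.2039]
eef_rot: [[-0.997, -0.083, 0.0], [-0.083, 0.997, -0.0], [-0.0, -0.0, -1.0]]
force: [0.1, -2.8, 3.3]
finger_gap: 0.0338
```

>>> apply_moves --steps '[{"gripper":-1,"tx":0,"ty":0,"tz":4,"rx":0,"ry":0,"rz":0},{"gripper":-1,"tx":0,"ty":0,"tz":12,"rx":0,"ry":0,"rz":0},{"gripper":-1,"tx":0,"ty":0,"tz":22,"rx":0,"ry":0,"rz":0},{"gripper":-1,"tx":4,"ty":-20,"tz":28,"rx":0,"ry":0,"rz":-1},{"gripper":-1,"tx":10,"ty":-55,"tz":28,"rx":0,"ry":0,"rz":-2},{"gripper":-1,"tx":17,"ty":-90,"tz":28,"rx":0,"ry":0,"rz":-2.9},{"gripper":-1,"tx":22,"ty":-120,"tz":28,"rx":0,"ry":0,"rz":-2.9},{"gripper":-1,"tx":23,"ty":-138,"tz":28,"rx":0,"ry":0,"rz":-2.9}]' --squeeze 50

```text
time_s: 6.2
position: [0.4876, 0.1085, 0.2322]
eef_rot: [[-0.999, -0.032, 0.001], [-0.032, 0.999, 0.0], [-0.001, 0.0, -1.0]]
force: [1.1, 0.5, -5.4]
finger_gap: 0.0337
```

```bash
python3 - <<'E'
from h import *
np.set_printoptions(precision=4,suppress=True)
for i in range(3): W=optics.get_image('wrist')
T=optics.get_image('top');S=optics.get_image('side')
o=readout.observe();print(o['position'],o['eef_rot'],o['force'],o['wrist_torque'],o['time_s'])
import pickle; pickle.dump((W,T,S,o),open('w3.pkl','wb'))
im=np.zeros((600,800,3),np.uint8)
im[:300,:400]=cv2.resize(W['img'],(400,300),interpolation=cv2.INTER_AREA)
im[:300,400:]=cv2.resize(T['img'][165:285,180:340],(400,300),interpolation=cv2.INTER_CUBIC)
im[300:]=cv2.resize(S['img'][150:270,130:450],(800,300),interpolation=cv2.INTER_CUBIC)
cv2.imwrite('pics/d.png',im[:,:,::-1])
E
```

```text
[0.4873 0.1101 0.2318] [[-0.9995 -0.0328  0.0001]
 [-0.0328  0.9995  0.0005]
 [-0.0001  0.0005 -1.    ]] [ 0.4786 -1.3229 -5.0121] [ 0.0181  0.041  -0.0443] 6.45
```

View pics/d.png

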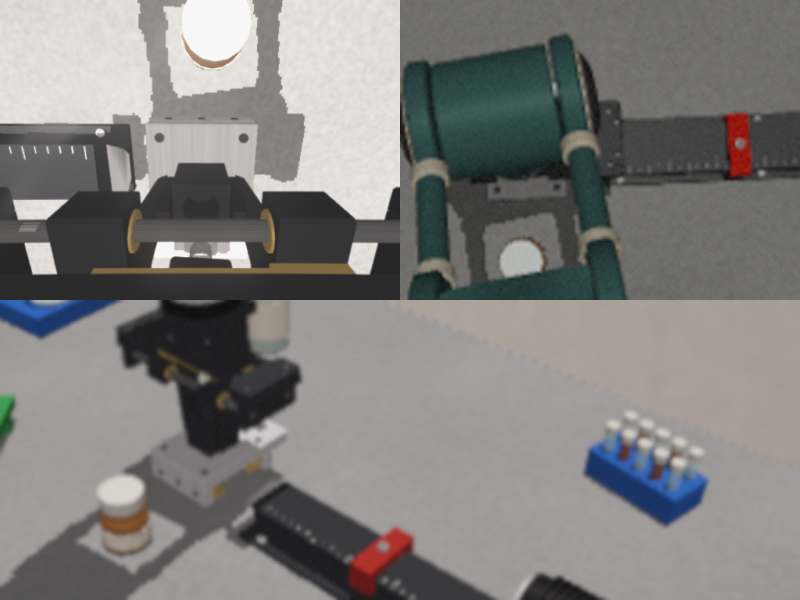

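```bash
python3 - <<'E'
from h import *
import pickle; W,T,S,o=pickle.load(open('w3.pkl','rb'))
im=W['img'][:,:,::-1]
cv2.imwrite('pics/e.png',cv2.resize(im[145:265,0:340],(800,282),interpolation=cv2.INTER_CUBIC))
g=im.astype(float).mean(2)
print('plate cols (near edge)')
for x in range(195,325,20): print(x,g[150:170,x].astype(int).tolist())
print('left edge rows')
for y in (170,190,210,225): print(y,g[y,175:205].astype(int).tolist(), g[y,315:340].astype(int).tolist())
print('rail cols')
for x in (10,40,70,100,110): print(x,g[155:195,x].astype(int).tolist())
E
```

```text
plate cols (near edge)
195 [140, 142, 144, 149, 149, 145, 146, 151, 168, 181, 186, 188, 188, 188, 188, 188, 188, 188, 188, 187]
215 [105, 91, 109, 139, 151, 148, 144, 147, 166, 182, 189, 191, 192, 192, 192, 192, 192, 192, 192, 192]
235 [143, 143, 142, 145, 155, 153, 145, 148, 165, 180, 187, 189, 190, 190, 190, 190, 190, 190, 190, 190]
255 [111, 89, 102, 132, 155, 153, 146, 147, 160, 177, 186, 189, 189, 189, 189, 189, 190, 190, 190, 190]
275 [141, 143, 142, 144, 155, 152, 143, 144, 157, 174, 186, 189, 190, 190, 190, 190, 190, 190, 191, 190]
295 [127, 109, 109, 132, 154, 150, 143, 145, 153, 172, 184, 188, 189, 189, 190, 189, 189, 189, 189, 190]
315 [138, 142, 141, 141, 154, 150, 141, 141, 149, 169, 182, 186, 188, 188, 188, 188, 189, 188, 188, 189]
left edge rows
170 [139, 137, 136, 135, 136, 137, 139, 140, 141, 141, 143, 162, 183, 190, 192, 190, 187, 186, 186, 187, 188, 188, 190, 190, 187, 174, 154, 139, 130, 129] [185, 188, 189, 189, 189, 188, 187, 187, 187, 188, 190, 191, 190, 185, 168, 135, 130, 130, 129, 128, 127, 126, 125, 125, 125]
190 [139, 139, 139, 140, 140, 139, 139, 139, 141
[... 1049 characters left out ...]
 120, 121, 119, 103, 95, 95, 95, 94, 94, 93, 92, 91, 90, 89, 89, 88, 87, 86, 90, 101, 106, 106, 105, 105, 104, 104, 103, 103, 103]
70 [217, 213, 171, 134, 118, 120, 130, 133, 132, 131, 130, 129, 128, 128, 125, 111, 102, 100, 99, 98, 97, 96, 95, 94, 92, 91, 91, 89, 89, 92, 103, 108, 108, 106, 106, 106, 104, 105, 103, 103]
100 [217, 218, 215, 161, 116, 114, 125, 129, 128, 126, 125, 124, 122, 121, 120, 117, 98, 83, 79, 78, 77, 75, 74, 73, 72, 71, 70, 69, 69, 75, 92, 101, 102, 102, 101, 102, 101, 100, 100, 99]
110 [220, 220, 216, 159, 103, 95, 114, 122, 123, 122, 121, 120, 119, 118, 117, 115, 94, 78, 74, 73, 72, 71, 71, 70, 69, 69, 68, 68, 68, 74, 92, 101, 103, 103, 103, 104, 105, 111, 124, 130]
```

View pics/e.png

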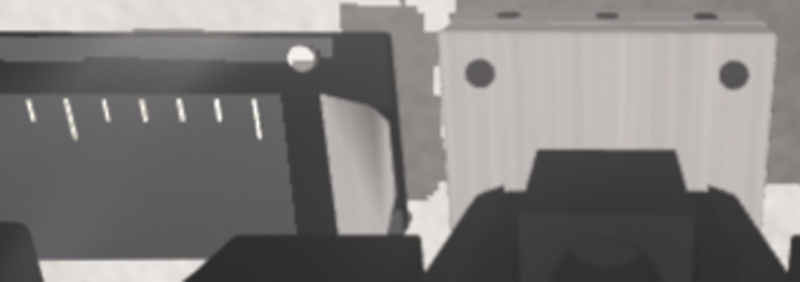

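```bash
python3 - <<'E'
from h import *
import pickle; W,T,S,o=pickle.load(open('w3.pkl','rb'))
np.set_printoptions(precision=4,suppress=True)
P=lambda u,z:atz(W,u,z)[:2]
u=np.array([.0316,-.9995]);n=np.array([.9995,.0316]);c0=np.array([.4897,.04]);tcp=o['position'][:2]
f=lambda p:np.array([(p-c0)@u,(p-c0)@n])*1e3   # rail-like frame mm (x along, y across)
for z in (.058,.060,.062):
    e=np.array([f(P((c,r),z)) for c,r in zip(range(195,325,20),(158,158.1,158.2,158.45,158.6,158.8,158.9))])
    k=np.polyfit(e[:,0],e[:,1],1)
    L=np.array([f(P((c,r),z)) for c,r in((186,170),(187.1,190),(189.1,210))]);Rr=np.array([f(P((c,r),z)) for c,r in((329.1,170),(327.3,190),(325.7,210))])
    print(z,'near edge y',e[:,1].mean(),'yaw err deg',np.degrees(np.arctan(k[0])),'front',L,'rear',Rr,'len',L.mean(0)[0]-Rr.mean(0)[0])
print('tcp',f(tcp))
r=np.array([f(P((c,184.7),.04)) for c in(10,40,70,100,110)]);print('rail near',r)
print('bevel start',f(P((320*340/800,145+95*340/800),.04)),'2nd',f(P((335*.425,145+235*.425),.04)),'dark line',f(P((283*.425,145+95*.425),.04)),'foot end',f(P((390*.425,145+35*.425),0.004)))
E
```

```text
0.058 near edge y -45.30235058913972 yaw err deg -0.4525614194632818 front [[-29.0459 -38.7303]
 [-28.8215 -27.0099]
 [-29.1195 -14.7776]] rear [[-109.3577  -38.7479]
 [-109.1938  -27.0324]
 [-109.1339  -14.8049]] len 80.23287970315496
0.06 near edge y -45.66439990855481 yaw err deg -0.45256141946327944 front [[-29.5655 -39.1777]
 [-29.344  -27.6095]
 [-29.6381 -15.536 ]] rear [[-108.8346  -39.1951]
 [-108.6728  -27.6317]
 [-108.6137  -15.5629]] len 79.19115117440356
0.062 near edge y -46.02644922796991 yaw err deg -0.4525614194632836 front [[-30.0852 -39.625 ]
 [-29.8666 -28.2091]
 [-30.1568 -16.2943]] rear [[-108.3115  -39.6422]
 [-108.1518  -28.231 ]
 [-108.0935  -16.321 ]] len 78.1494226456521
tcp [-70.1413  -0.1864]
rail near [[ 86.9999 -25.0752]
 [ 68.3712 -25.088 ]
 [ 49.6262 -25.1   ]
 [ 30.7794 -25.111 ]
 [ 24.4771 -25.1144]]
bevel start [  8.1057 -24.677 ] 2nd [ 8.9414 17.2883] dark line [ 18.0544 -24.6723] foot end [ -0.4283 -34.397 ]
```

Carrier and rail both show in the wrist view. The carrier sits about 0.4 mm towards +y, is turned −0.4°, and its front is about 26 mm short of the mouth. I'll correct that, lower it, and come close.

>>> apply_moves --steps '[{"gripper":-1,"tx":-0.3,"ty":-4,"tz":-1.5,"rx":0,"ry":0,"rz":0.2},{"gripper":-1,"tx":-0.5,"ty":-8,"tz":-3,"rx":0,"ry":0,"rz":0.4},{"gripper":-1,"tx":-0.4,"ty":-12,"tz":-4.5,"rx":0,"ry":0,"rz":0.4},{"gripper":-1,"tx":-0.3,"ty":-15,"tz":-5.4,"rx":0,"ry":0,"rz":0.4},{"gripper":-1,"tx":-0.1,"ty":-18,"tz":-5.4,"rx":0,"ry":0,"rz":0.4},{"gripper":-1,"tx":0,"ty":-20,"tz":-5.4,"rx":0,"ry":0,"rz":0.4},{"gripper":-1,"tx":0,"ty":-20,"tz":-5.4,"rx":0,"ry":0,"rz":0.4},{"gripper":-1,"tx":0,"ty":-20,"tz":-5.4,"rx":0,"ry":0,"rz":0.4}]'

```text
time_s: 7.45
position: [0.4874, 0.0897, 0.2264]
eef_rot: [[-0.999, -0.04, 0.0], [-0.04, 0.999, 0.0], [-0.0, 0.0, -1.0]]
force: [-0.2, -0.3, -4.5]
finger_gap: 0.0339
```

```bash
cat >> h.py <<'E'
u=np.array([.0316,-.9995]);n=np.array([.9995,.0316]);c0=np.array([.4897,.04])
f=lambda p:np.array([(p-c0)@u,(p-c0)@n])*1e3
def hc(v,lo,hi,th):  # first crossing of th in v[lo:hi]
    for i in range(lo,hi):
        if (v[i]-th)*(v[i+1]-th)<=0 and v[i]!=v[i+1]: return i+(th-v[i])/(v[i+1]-v[i])
def check(W,ztop,tcp):
    g=W['img'].astype(float).mean(2)
    X=lambda uvs,z:np.array([f(atz(W,p,z)[:2]) for p in uvs])
    q=proj(W,np.append(tcp[:2]+n*-.046,ztop)); r0=int(q[1])
    ed=[]
    for c in range(200,315,8):
        d=np.diff(cv2.GaussianBlur(g[:,c:c+1],(1,3),0)[:,0]); s=slice(r0-4,r0+5); i=r0-4+np.argmax(d[s])
        a=d[i-1:i+2]; ed.append((c,i+.5+(a[2]-a[0])/(2*(2*a[1]-a[0]-a[2])+1e-9)))
    e=X(ed,ztop);k=np.polyfit(e[:,0],e[:,1],1);res=e[:,1]-np.polyval(k,e[:,0])
    print('near edge rows',np.round([x[1] for x in ed],1)); print('plate centre y %.2f yaw %.2f res %.2f'%(np.median(e[:,1])+46,np.degrees(np.arctan(k[0])),res.std()),'tcp',f(tcp[:2]))
E
python3 - <<'E'
from h import *
np.set_printoptions(precision=3,suppress=True)
import pickle; W,T,S,o=pickle.load(open('w3.pkl','rb')); check(W,.06,o['position'])
W=optics.get_image('wrist');o=readout.observe();print(o['position'],o['force'],o['wrist_torque'],np.degrees(np.arctan2(o['eef_rot'][1,1],o['eef_rot'][0,1])),o['time_s']); check(W,.0545,o['position'])
pickle.dump((W,o),open('w4.pkl','wb'))
g=W['img'].astype(float).mean(2)
for c in (10,40,70,100): print(c,g[175:192,c].astype(int).tolist())
E
```

```text
near edge rows [157.9 158.  158.1 158.1 158.1 158.2 158.3 152.6 158.4 158.4 158.6 158.6
 152.8 158.7 158.8]
plate centre y 0.18 yaw 0.33 res 1.06 tcp [-70.141  -0.186]
[0.487 0.09  0.226] [-0.001  1.119 -4.621] [0.06  0.107 0.002] 92.28465869999559 7.5
near edge rows [158.  158.  158.1 158.1 158.2 158.1 158.3 152.6 158.4 158.5 158.5 158.6
 152.7 158.7 158.8]
plate centre y -0.21 yaw 0.84 res 1.06 tcp [-49.731  -0.737]
10 [58, 59, 60, 61, 60, 62, 61, 62, 63, 63, 66, 86, 94, 96, 95, 96, 96]
40 [85, 85, 84, 83, 82, 82, 80, 80, 79, 78, 79, 91, 100, 101, 100, 100, 100]
70 [89, 88, 87, 86, 85, 84, 83, 83, 81, 80, 81, 90, 99, 103, 108, 114, 122]
100 [70, 68, 67, 66, 65, 65, 64, 62, 62, 62, 62, 73, 90, 105, 144, 155, 139]
```

>>> apply_moves --steps '[{"gripper":-1,"tx":0.05,"ty":-2,"tz":0,"rx":0,"ry":0,"rz":0},{"gripper":-1,"tx":0.1,"ty":-4,"tz":0,"rx":0,"ry":0,"rz":0},{"gripper":-1,"tx":0.2,"ty":-5.5,"tz":0,"rx":0,"ry":0,"rz":0},{"gripper":-1,"tx":0.2,"ty":-7,"tz":0,"rx":0,"ry":0,"rz":0},{"gripper":-1,"tx":0.25,"ty":-8.5,"tz":0,"rx":0,"ry":0,"rz":0},{"gripper":-1,"tx":0.3,"ty":-10,"tz":0,"rx":0,"ry":0,"rz":0},{"gripper":-1,"tx":0.35,"ty":-11,"tz":0,"rx":0,"ry":0,"rz":0},{"gripper":-1,"tx":0.4,"ty":-12,"tz":0,"rx":0,"ry":0,"rz":0}]'

```text
time_s: 8.5
position: [0.4878, 0.0776, 0.2263]
eef_rot: [[-0.999, -0.04, -0.0], [-0.04, 0.999, -0.0], [0.0, 0.0, -1.0]]
force: [0.8, -0.0, -5.5]
finger_gap: 0.0337
```

>>> apply_moves --steps '[{"gripper":-1,"tx":0.05,"ty":-1,"tz":0,"rx":0,"ry":0,"rz":0},{"gripper":-1,"tx":0.1,"ty":-2,"tz":0,"rx":0,"ry":0,"rz":0},{"gripper":-1,"tx":0.1,"ty":-3,"tz":0,"rx":0,"ry":0,"rz":0},{"gripper":-1,"tx":0.15,"ty":-4,"tz":0,"rx":0,"ry":0,"rz":0},{"gripper":-1,"tx":0.2,"ty":-5,"tz":0,"rx":0,"ry":0,"rz":0},{"gripper":-1,"tx":0.2,"ty":-6,"tz":0,"rx":0,"ry":0,"rz":0},{"gripper":-1,"tx":0.2,"ty":-7,"tz":0,"rx":0,"ry":0,"rz":0},{"gripper":-1,"tx":0.25,"ty":-8,"tz":0,"rx":0,"ry":0,"rz":0}]'

```text
time_s: 9.5
position: [0.488, 0.0696, 0.2263]
eef_rot: [[-0.999, -0.04, -0.0], [-0.04, 0.999, 0.0], [0.0, 0.0, -1.0]]
force: [-0.2, -0.1, -5.3]
finger_gap: 0.0336
```

>>> apply_moves --steps '[{"gripper":-1,"tx":0.05,"ty":-1,"tz":0,"rx":0,"ry":0,"rz":0},{"gripper":-1,"tx":0.1,"ty":-2.5,"tz":0,"rx":0,"ry":0,"rz":0},{"gripper":-1,"tx":0.1,"ty":-4,"tz":0,"rx":0,"ry":0,"rz":0},{"gripper":-1,"tx":0.2,"ty":-6,"tz":0,"rx":0,"ry":0,"rz":0},{"gripper":-1,"tx":0.25,"ty":-8,"tz":0,"rx":0,"ry":0,"rz":0},{"gripper":-1,"tx":0.3,"ty":-10,"tz":0,"rx":0,"ry":0,"rz":0},{"gripper":-1,"tx":0.4,"ty":-12,"tz":0,"rx":0,"ry":0,"rz":0},{"gripper":-1,"tx":0.45,"ty":-14,"tz":0,"rx":0,"ry":0,"rz":0}]'

```text
time_s: 10.5
position: [0.4885, 0.0555, 0.2263]
eef_rot: [[-0.999, -0.04, 0.0], [-0.04, 0.999, 0.0], [-0.0, 0.0, -1.0]]
force: [0.1, 0.5, -4.8]
finger_gap: 0.0337
```

```bash
python3 - <<'E'
from h import *
np.set_printoptions(precision=3,suppress=True)
W=optics.get_image('wrist');S=optics.get_image('side');o=readout.observe();print(o['position'],o['force'],o['wrist_torque'],o['time_s']); check(W,.0545,o['position'])
im=np.zeros((600,800,3),np.uint8)
im[:300]=cv2.resize(W['img'][140:260,40:360],(800,300),interpolation=cv2.INTER_CUBIC)
im[300:]=cv2.resize(S['img'][180:270,160:400],(800,300),interpolation=cv2.INTER_CUBIC)
cv2.imwrite('pics/f.png',im[:,:,::-1])
E
```

```text
[0.488 0.055 0.226] [ 0.258  0.301 -4.714] [ 0.004  0.064 -0.014] 10.6
near edge rows [157.9 158.  158.1 158.2 158.2 158.2 158.3 152.6 158.4 158.5 158.5 158.6
 152.8 158.7 158.7]
plate centre y -0.26 yaw 0.86 res 1.05 tcp [-15.499  -0.746]
```

View pics/f.png

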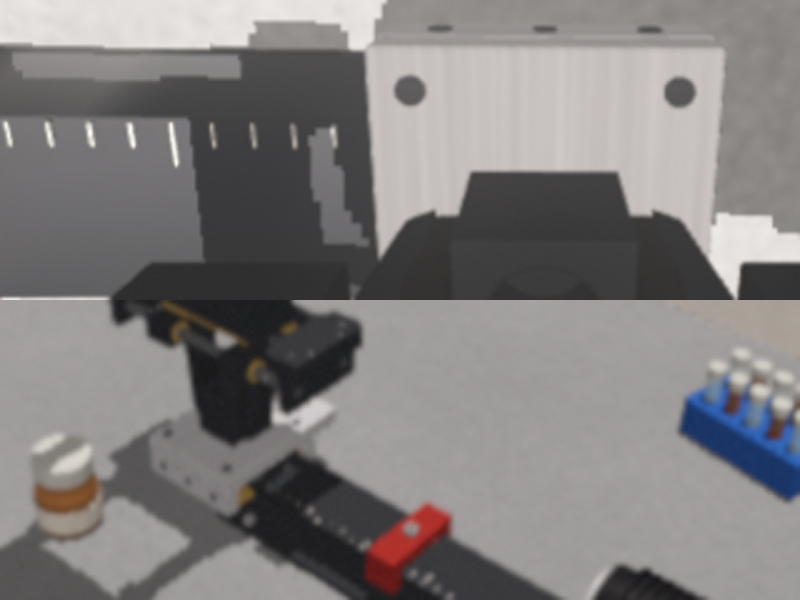

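The carrier's cheeks straddle the dovetail past the bevel, with no contact force. Next I'll slide it in.

>>> apply_moves --steps '[{"gripper":-1,"tx":0.1,"ty":-3,"tz":0,"rx":0,"ry":0,"rz":0},{"gripper":-1,"tx":0.25,"ty":-8,"tz":0,"rx":0,"ry":0,"rz":0},{"gripper":-1,"tx":0.4,"ty":-13,"tz":0,"rx":0,"ry":0,"rz":0},{"gripper":-1,"tx":0.6,"ty":-19,"tz":0,"rx":0,"ry":0,"rz":0},{"gripper":-1,"tx":0.8,"ty":-25,"tz":0,"rx":0,"ry":0,"rz":0},{"gripper":-1,"tx":1.0,"ty":-31,"tz":0,"rx":0,"ry":0,"rz":0},{"gripper":-1,"tx":1.15,"ty":-36,"tz":0,"rx":0,"ry":0,"rz":0},{"gripper":-1,"tx":1.3,"ty":-40,"tz":0,"rx":0,"ry":0,"rz":0}]'

```text
time_s: 11.6
position: [0.4898, 0.0153, 0.2263]
eef_rot: [[-0.999, -0.04, -0.0], [-0.04, 0.999, 0.0], [0.0, 0.0, -1.0]]
force: [-0.4, 0.6, -5.6]
finger_gap: 0.0338
```

>>> apply_moves --steps '[{"gripper":-1,"tx":0.2,"ty":-5,"tz":0,"rx":0,"ry":0,"rz":0},{"gripper":-1,"tx":0.35,"ty":-11,"tz":0,"rx":0,"ry":0,"rz":0},{"gripper":-1,"tx":0.55,"ty":-18,"tz":0,"rx":0,"ry":0,"rz":0},{"gripper":-1,"tx":0.8,"ty":-25,"tz":0,"rx":0,"ry":0,"rz":0},{"gripper":-1,"tx":1.05,"ty":-33,"tz":0,"rx":0,"ry":0,"rz":0},{"gripper":-1,"tx":1.3,"ty":-40,"tz":0,"rx":0,"ry":0,"rz":0},{"gripper":-1,"tx":1.5,"ty":-46,"tz":0,"rx":0,"ry":0,"rz":0},{"gripper":-1,"tx":1.6,"ty":-50,"tz":0,"rx":0,"ry":0,"rz":0}]'

```text
time_s: 12.6
position: [0.4914, -0.0348, 0.2263]
eef_rot: [[-0.999, -0.04, -0.0], [-0.04, 0.999, 0.0], [0.0, 0.0, -1.0]]
force: [-0.2, -0.1, -5.1]
finger_gap: 0.0338
```

```bash
python3 - <<'E'
from h import *
np.set_printoptions(precision=3,suppress=True)
for i in range(2): W=optics.get_image('wrist')
o=readout.observe();print(o['position'],o['force'],o['wrist_torque'],o['time_s'],f(o['position'][:2]))
cv2.imwrite('pics/g.png',cv2.resize(W['img'][140:260,40:360],(800,300),interpolation=cv2.INTER_CUBIC)[:,:,::-1])
im=W['img'].astype(int)
for r in (190,200,210): print(r,[tuple(x) for x in im[r,150:196:2]])
E
```

```text
[ 0.491 -0.035  0.226] [ 0.072 -0.028 -5.378] [ 0.076  0.07  -0.005] 12.7 [74.76  -0.679]
190 [(np.int64(107), np.int64(55), np.int64(53)), (np.int64(106), np.int64(55), np.int64(53)), (np.int64(107), np.int64(57), np.int64(55)), (np.int64(87), np.int64(75), np.int64(74)), (np.int64(133), np.int64(126), np.int64(122)), (np.int64(74), np.int64(69), np.int64(69)), (np.int64(71), np.int64(67), np.int64(67)), (np.int64(71), np.int64(67), np.int64(67)), (np.int64(72), np.int64(68), np.int64(68)), (np.int64(89), np.int64(86), np.int64(87)), (np.int64(90), np.int64(87), np.int64(88)), (np.int64(101), np.int64(98), np.int64(98)), (np.int64(161), np.int64(157), np.int64(154)), (np.int64(77), np.int64(73), np.int64(73)), (np.int64(73), np.int64(70), np.int64(70)), (np.int64(73), np.int64(70), np.int64(70)), (np.int64(73), np.int64(70), np.int64(70)), (np.int64(73), np.int64(71), np.int64(71)), (np.int64(80), np.int64(77), np.int64(77)), (np.int64(169), np.int64(163), np.int64(161)), (np.int64(202), np.int64(196), np.int64(194)), (np.int64(198), np.int64(190), np.int64(189)), (np.int64(197), np
[... 1392 characters left out ...]
), np.int64(66), np.int64(67)), (np.int64(97), np.int64(95), np.int64(96)), (np.int64(99), np.int64(96), np.int64(97)), (np.int64(99), np.int64(96), np.int64(98)), (np.int64(99), np.int64(97), np.int64(98)), (np.int64(97), np.int64(94), np.int64(96)), (np.int64(71), np.int64(67), np.int64(68)), (np.int64(69), np.int64(66), np.int64(66)), (np.int64(69), np.int64(66), np.int64(66)), (np.int64(71), np.int64(68), np.int64(68)), (np.int64(71), np.int64(68), np.int64(68)), (np.int64(70), np.int64(68), np.int64(68)), (np.int64(89), np.int64(86), np.int64(86)), (np.int64(189), np.int64(183), np.int64(181)), (np.int64(199), np.int64(193), np.int64(190)), (np.int64(196), np.int64(190), np.int64(187))]
```

View pics/g.png

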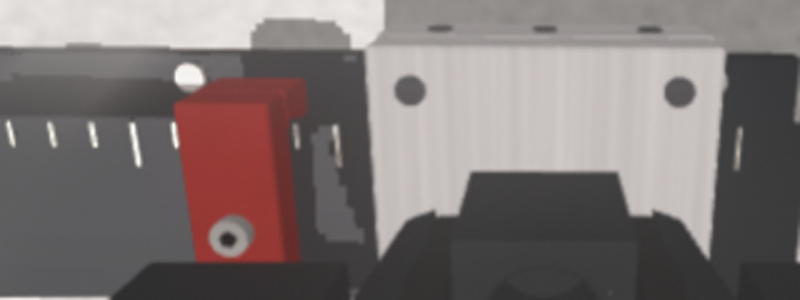

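```bash
python3 - <<'E'
from h import *
np.set_printoptions(precision=3,suppress=True)
W=optics.get_image('wrist')
im=W['img'].astype(float); d=im[:,:,0]-im[:,:,1]; g=im.mean(2)
for r in (186,195,200,205,212):
    s=hc(d[r],150,175,25); p=hc(g[r],176,200,135); print(r,s,p,f(atz(W,(s,r),.04)[:2]),f(atz(W,(p,r),.0545)[:2]))
E
```

```text
186 160.0 186.84357541899442 [134.314 -25.804] [114.05  -30.105]
195 154.57142857142858 187.84146341463415 [138.209 -19.947] [113.821 -24.788]
200 155.10526315789474 187.8279569892473 [138.192 -16.665] [114.015 -21.787]
205 155.63636363636363 188.52027027027026 [138.175 -13.346] [113.806 -18.757]
212 156.4 188.94827586206895 [138.138  -8.64 ] [113.821 -14.456]
```

>>> apply_moves --steps '[{"gripper":-1,"tx":0.05,"ty":-2,"tz":-0.1,"rx":0,"ry":0,"rz":0},{"gripper":-1,"tx":0.15,"ty":-4,"tz":-0.2,"rx":0,"ry":0,"rz":0},{"gripper":-1,"tx":0.2,"ty":-7,"tz":-0.3,"rx":0,"ry":0,"rz":0},{"gripper":-1,"tx":0.3,"ty":-10,"tz":-0.4,"rx":0,"ry":0,"rz":0},{"gripper":-1,"tx":0.4,"ty":-12,"tz":-0.4,"rx":0,"ry":0,"rz":0},{"gripper":-1,"tx":0.4,"ty":-13,"tz":-0.4,"rx":0,"ry":0,"rz":0},{"gripper":-1,"tx":0.45,"ty":-14,"tz":-0.4,"rx":0,"ry":0,"rz":0},{"gripper":-1,"tx":0.45,"ty":-14,"tz":-0.4,"rx":0,"ry":0,"rz":0}]'

```text
time_s: 13.75
position: [0.4919, -0.0485, 0.226]
eef_rot: [[-0.999, -0.04, 0.0], [-0.04, 0.999, -0.0], [-0.0, -0.0, -1.0]]
force: [0.6, -0.9, -3.8]
finger_gap: 0.0332
```

>>> apply_moves --steps '[{"gripper":-1,"tx":0.05,"ty":-1.5,"tz":-0.1,"rx":0,"ry":0,"rz":0},{"gripper":-1,"tx":0.1,"ty":-3,"tz":-0.2,"rx":0,"ry":0,"rz":0},{"gripper":-1,"tx":0.15,"ty":-4.5,"tz":-0.2,"rx":0,"ry":0,"rz":0},{"gripper":-1,"tx":0.2,"ty":-5.5,"tz":-0.2,"rx":0,"ry":0,"rz":0},{"gripper":-1,"tx":0.2,"ty":-6.5,"tz":-0.2,"rx":0,"ry":0,"rz":0},{"gripper":-1,"tx":0.2,"ty":-7.2,"tz":-0.2,"rx":0,"ry":0,"rz":0},{"gripper":-1,"tx":0.25,"ty":-7.8,"tz":-0.2,"rx":0,"ry":0,"rz":0},{"gripper":-1,"tx":0.25,"ty":-8.2,"tz":-0.2,"rx":0,"ry":0,"rz":0}]'

```text
time_s: 14.75
position: [0.4923, -0.0566, 0.226]
eef_rot: [[-0.999, -0.04, 0.001], [-0.04, 0.999, 0.0], [-0.001, 0.0, -1.0]]
force: [-0.2, 1.8, 0.2]
finger_gap: 0.0333
```

>>> apply_moves --steps '[{"gripper":-1,"tx":0,"ty":-0.3,"tz":0,"rx":0,"ry":0,"rz":0},{"gripper":-1,"tx":0,"ty":-0.6,"tz":0,"rx":0,"ry":0,"rz":0},{"gripper":-1,"tx":0,"ty":-0.9,"tz":0,"rx":0,"ry":0,"rz":0},{"gripper":-1,"tx":0,"ty":-1.1,"tz":0,"rx":0,"ry":0,"rz":0},{"gripper":-1,"tx":0,"ty":-1.3,"tz":0,"rx":0,"ry":0,"rz":0},{"gripper":-1,"tx":0,"ty":-1.5,"tz":0,"rx":0,"ry":0,"rz":0},{"gripper":-1,"tx":0,"ty":-1.7,"tz":0,"rx":0,"ry":0,"rz":0},{"gripper":-1,"tx":0,"ty":-1.7,"tz":0,"rx":0,"ry":0,"rz":0}]'

```text
time_s: 15.75
position: [0.4923, -0.0582, 0.2259]
eef_rot: [[-0.999, -0.04, 0.001], [-0.04, 0.999, 0.0], [-0.001, 0.0, -1.0]]
force: [-0.2, 4.6, 4.7]
finger_gap: 0.0333
```

>>> apply_moves --steps '[{"gripper":-1,"tx":0,"ty":-0.2,"tz":0.1,"rx":0,"ry":0,"rz":0},{"gripper":-1,"tx":0,"ty":-0.4,"tz":0.1,"rx":0,"ry":0,"rz":0},{"gripper":-1,"tx":0,"ty":-0.6,"tz":0.1,"rx":0,"ry":0,"rz":0},{"gripper":-1,"tx":0,"ty":-0.7,"tz":0.1,"rx":0,"ry":0,"rz":0},{"gripper":-1,"tx":0,"ty":-0.8,"tz":0.1,"rx":0,"ry":0,"rz":0},{"gripper":-1,"tx":0,"ty":-0.9,"tz":0.1,"rx":0,"ry":0,"rz":0},{"gripper":-1,"tx":0,"ty":-1.0,"tz":0.1,"rx":0,"ry":0,"rz":0},{"gripper":-1,"tx":0,"ty":-1.0,"tz":0.1,"rx":0,"ry":0,"rz":0}]'

```text
time_s: 16.75
position: [0.4923, -0.0585, 0.226]
eef_rot: [[-0.999, -0.039, 0.001], [-0.039, 0.999, 0.002], [-0.001, 0.002, -1.0]]
force: [0.8, 8.3, 4.2]
finger_gap: 0.0334
```

```bash
python3 - <<'E'
from h import *
np.set_printoptions(precision=3,suppress=True)
W=optics.get_image('wrist');o=readout.observe();print(o['position'],o['force'],o['wrist_torque'],f(o['position'][:2]))
im=W['img'].astype(float); d=im[:,:,0]-im[:,:,1]; g=im.mean(2)
for r in (195,205,212): print(r,d[r,172:190].astype(int).tolist(),g[r,172:194].astype(int).tolist())
E
```

```text
[ 0.492 -0.058  0.226] [1.658 7.602 5.412] [ 1.137 -0.118 -0.037] [98.48  -0.545]
195 [90, 89, 89, 89, 89, 89, 88, 88, 88, 87, 88, 87, 87, 87, 84, 64, 25, 9] [94, 95, 94, 95, 95, 95, 96, 96, 96, 97, 96, 97, 97, 97, 96, 103, 147, 185, 196, 196, 193, 191]
205 [89, 89, 89, 89, 89, 88, 88, 89, 88, 88, 88, 88, 87, 87, 86, 79, 48, 19] [93, 93, 94, 93, 93, 94, 94, 94, 95, 95, 95, 95, 95, 95, 95, 97, 120, 160, 189, 196, 194, 191]
212 [91, 92, 91, 91, 91, 90, 88, 89, 90, 88, 88, 87, 87, 88, 87, 85, 68, 26] [93, 94, 93, 94, 93, 94, 94, 94, 94, 94, 93, 94, 93, 94, 95, 93, 99, 145, 184, 194, 195, 192]
```

It is butted: a 1 mm command moved it only 0.3 mm, the force is 8 N, and the red face touches the plate edge. I'll ease off, release and lift.

>>> apply_moves --steps '[{"gripper":-1,"tx":0,"ty":0.3,"tz":0.1,"rx":0,"ry":0,"rz":0},{"gripper":-1,"tx":0,"ty":0.3,"tz":0.2,"rx":0,"ry":0,"rz":0},{"gripper":-0.2,"tx":0,"ty":0.3,"tz":0.2,"rx":0,"ry":0,"rz":0},{"gripper":0.1,"tx":0,"ty":0.3,"tz":0.2,"rx":0,"ry":0,"rz":0},{"gripper":0.2,"tx":0,"ty":0.3,"tz":0.2,"rx":0,"ry":0,"rz":0},{"gripper":0.2,"tx":0,"ty":0.3,"tz":4,"rx":0,"ry":0,"rz":0},{"gripper":0.2,"tx":0,"ty":0.3,"tz":20,"rx":0,"ry":0,"rz":0},{"gripper":0.2,"tx":0,"ty":0.3,"tz":45,"rx":0,"ry":0,"rz":0}]'

```text
time_s: 17.8
position: [0.4917, -0.059, 0.2714]
eef_rot: [[-0.999, -0.04, -0.001], [-0.04, 0.999, 0.0], [0.001, 0.0, -1.0]]
force: [-0.5, 0.7, 0.7]
finger_gap: 0.053
```

>>> apply_moves --steps '[{"gripper":0.2,"tx":0,"ty":0,"tz":40,"rx":0,"ry":0,"rz":-10},{"gripper":0.2,"tx":0,"ty":0,"tz":60,"rx":0,"ry":0,"rz":-20},{"gripper":0,"tx":10,"ty":0,"tz":60,"rx":0,"ry":0,"rz":-30},{"gripper":-0.2,"tx":25,"ty":0,"tz":60,"rx":0,"ry":0,"rz":-40},{"gripper":-0.2,"tx":40,"ty":0,"tz":60,"rx":0,"ry":0,"rz":-50},{"gripper":-0.2,"tx":50,"ty":0,"tz":60,"rx":0,"ry":0,"rz":-60},{"gripper":-0.2,"tx":58,"ty":1,"tz":60,"rx":0,"ry":0,"rz":-70},{"gripper":-0.2,"tx":58,"ty":1.5,"tz":60,"rx":0,"ry":0,"rz":-80}]'

```text
time_s: 18.8
position: [0.5507, -0.0575, 0.3322]
eef_rot: [[-0.207, 0.978, 0.002], [0.978, 0.207, -0.0], [-0.001, 0.001, -1.0]]
force: [-0.3, 0.0, -0.3]
finger_gap: 0.0354
```

```bash
python3 - <<'E'
from h import *
np.set_printoptions(precision=4,suppress=True)
for i in range(2): W=optics.get_image('wrist')
T=optics.get_image('top')
o=readout.observe();print(o['position'],o['force'],o['finger_gap'],o['joint_positions'],np.degrees(np.arctan2(o['eef_rot'][1,1],o['eef_rot'][0,1])),o['time_s'])
for q in('knob_grip','vial_block','carrier_front'):
  print(q,[(np.round(r['uv'],1),round(r['score'],2)) for r in nets.mark_of(W,q)[:3]])
im=np.zeros((600,800,3),np.uint8)
im[:]=cv2.resize(W['img'],(800,600),interpolation=cv2.INTER_CUBIC)
cv2.imwrite('pics/i.png',im[:,:,::-1])
import pickle;pickle.dump((W,T,o),open('w5.pkl','wb'))
E
```

```text
[ 0.5502 -0.0575  0.3319] [-0.6671 -0.2932 -0.4931] 0.034917605714506486 [-0.1491  0.0922  1.9443 -0.0001  1.104  -0.3665] 12.459820505388748 18.95
knob_grip [(array([258.1, 190.7]), 0.87)]
vial_block [(array([191.1, 176.1]), 0.83)]
carrier_front [(array([191.6, 208.3]), 0.67)]
```

View pics/i.png

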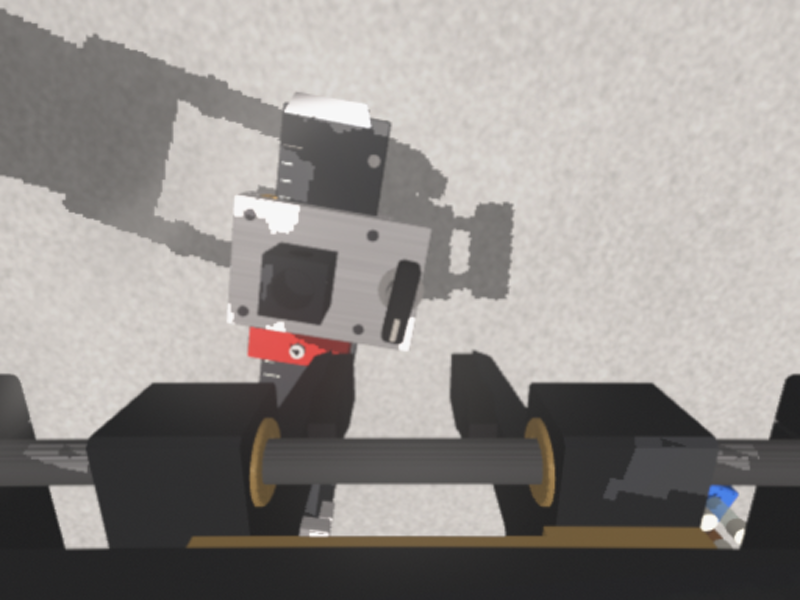

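```bash
python3 - <<'E'
from h import *
np.set_printoptions(precision=4,suppress=True)
import pickle;W,T,o=pickle.load(open('w5.pkl','rb'))
p=lambda x,y,z:atz(W,(x*.64,y*.64),z)[:2]
k=atz(W,(258.1,190.7),.079)[:2];print('knob',k,f(k))
a,b=p(410,262,.0875),p(393,342,.0875)
ends=[p(402,262,.0875),p(419,265,.0875),p(400,342,.0875),p(384,338,.0875)]
print('bar top corners',[f(e) for e in ends],'mean',f(np.mean(ends,0)),np.mean(ends,0))
c=[p(*q,.054) for q in((236,193),(431,228),(407,350),(228,321))]
print('plate',[f(e) for e in c],'mean-12',f(np.mean(c,0)))
print('expected knob',f(np.array([.4923,-.0583])+n*.0583),np.array([.4923,-.0583])+n*.0583)
m=((W['img'].astype(int).max(2)<75)).astype(np.uint8); m[:, :235]=0;m[:,275:]=0;m[:160]=0;m[222:]=0
N,l,s,ce=cv2.connectedComponentsWithStats(m);i=1+np.argmax(s[1:,4]);cc=np.argwhere(l==i)[:,::-1].astype(np.float32);r=cv2.minAreaRect(cc);print(r,s[i]);bx=cv2.boxPoints(r);X=np.array([f(atz(W,q,.083)[:2]) for q in bx]);print(X,X.mean(0))
E
```

```text
knob [ 0.5521 -0.0535] [95.4091 59.4478]
bar top corners [array([73.6045, 54.901 ]), array([73.654 , 63.9601]), array([118.2492,  61.5795]), array([117.4207,  52.4809])] mean [95.7321 58.2304] [ 0.5509 -0.0538]
plate [array([ 57.4021, -44.4711]), array([57.7408, 69.4834]), array([136.7038,  69.2204]), array([136.4883, -44.397 ])] mean-12 [97.0838 12.459 ]
expected knob [98.333  57.7924] [ 0.5506 -0.0565]
((256.3235778808594, 192.7058868408203), (14.55213737487793, 52.14515686035156), 14.03624439239502) [245 167  24  52 616]
[[119.6029  50.1536]
 [ 73.1055  53.391 ]
 [ 74.0367  65.5219]
 [120.7706  62.9515]] [96.8789 58.0045]
```

>>> apply_moves --steps '[{"gripper":-0.2,"tx":0.5,"ty":1.4,"tz":-10,"rx":0,"ry":0,"rz":-6},{"gripper":-0.2,"tx":0.5,"ty":1.4,"tz":-25,"rx":0,"ry":0,"rz":-12},{"gripper":-0.2,"tx":0.5,"ty":1.4,"tz":-45,"rx":0,"ry":0,"rz":-12},{"gripper":-0.2,"tx":0.5,"ty":1.4,"tz":-65,"rx":0,"ry":0,"rz":-12},{"gripper":-0.2,"tx":0.5,"ty":1.4,"tz":-80,"rx":0,"ry":0,"rz":-12},{"gripper":-0.2,"tx":0.5,"ty":1.4,"tz":-92,"rx":0,"ry":0,"rz":-12},{"gripper":-0.2,"tx":0.5,"ty":1.4,"tz":-100,"rx":0,"ry":0,"rz":-12},{"gripper":-0.2,"tx":0.5,"ty":1.4,"tz":-104.5,"rx":0,"ry":0,"rz":-12}]'

```text
time_s: 20.1
position: [0.5506, -0.0561, 0.226]
eef_rot: [[-0.005, 1.0, -0.0], [1.0, 0.005, 0.0], [0.0, -0.0, -1.0]]
force: [0.0, 0.9, 0.2]
finger_gap: 0.0354
```

```bash
python3 - <<'E'
from h import *
np.set_printoptions(precision=4,suppress=True)
for i in range(2): W=optics.get_image('wrist')
o=readout.observe();print(o['position'],o['force'],o['wrist_torque'],o['finger_gap'],np.degrees(np.arctan2(o['eef_rot'][1,1],o['eef_rot'][0,1])),o['time_s'])
cv2.imwrite('pics/j.png',cv2.resize(W['img'][80:320,100:420],(800,600),interpolation=cv2.INTER_CUBIC)[:,:,::-1])
E
```

```text
[ 0.5505 -0.056   0.226 ] [-0.2793  0.1538 -0.1099] [-0.0285  0.0603  0.0048] 0.03530728530645768 0.2910810267387875 20.2
```

View pics/j.png

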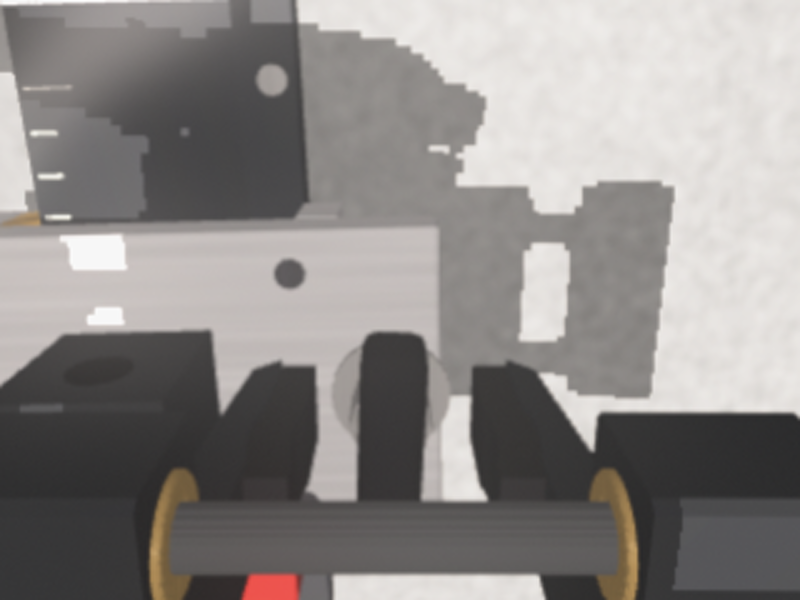

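>>> apply_moves --steps '[{"gripper":-0.4,"tx":0,"ty":0,"tz":0,"rx":0,"ry":0,"rz":0},{"gripper":-0.55,"tx":0,"ty":0,"tz":0,"rx":0,"ry":0,"rz":0},{"gripper":-0.65,"tx":0,"ty":0,"tz":0,"rx":0,"ry":0,"rz":0},{"gripper":-0.75,"tx":0,"ty":0,"tz":0,"rx":0,"ry":0,"rz":0},{"gripper":-1,"tx":0,"ty":0,"tz":0,"rx":0,"ry":0,"rz":0},{"gripper":-1,"tx":0,"ty":0,"tz":0,"rx":0,"ry":0,"rz":0},{"gripper":-1,"tx":0,"ty":0,"tz":0,"rx":0,"ry":0,"rz":0},{"gripper":-1,"tx":0,"ty":0,"tz":0,"rx":0,"ry":0,"rz":0}]' --squeeze 40

```text
time_s: 21.2
position: [0.5506, -0.0561, 0.2264]
eef_rot: [[-0.005, 1.0, 0.0], [1.0, 0.005, -0.0], [-0.0, 0.0, -1.0]]
force: [-1.4, -0.6, 2.5]
finger_gap: 0.0163
```

```bash
cat > st.py <<'E'
from h import *
np.set_printoptions(precision=4,suppress=True)
L=[]
for i in range(6):
    optics.get_image('wrist') if i<4 else None
    o=readout.observe(); L.append(np.r_[o['wrist_torque'],o['force']])
print(o['position'],f(o['position'][:2]),np.mean(L,0),np.std(L,0)[2],o['finger_gap'],'ang',np.degrees(np.arctan2(o['eef_rot'][1,1],o['eef_rot'][0,1])),o['joint_efforts'][5],o['time_s'])
E
python3 st.py
```

```text
[ 0.5507 -0.0561  0.2264] [97.9381 57.9246] [-0.0484  0.281   0.0045 -0.7223 -1.0228  2.924 ] 0.007680901810253978 0.016059864752018392 ang 0.28845220806121324 0.0018117377840098925 21.4
```

>>> apply_moves --steps '[{"gripper":-1,"tx":0,"ty":0,"tz":0,"rx":0,"ry":0,"rz":0},{"gripper":-1,"tx":0,"ty":0,"tz":0,"rx":0,"ry":0,"rz":-1},{"gripper":-1,"tx":0,"ty":0,"tz":0,"rx":0,"ry":0,"rz":-3},{"gripper":-1,"tx":0,"ty":0,"tz":0,"rx":0,"ry":0,"rz":-5},{"gripper":-1,"tx":0,"ty":0,"tz":0,"rx":0,"ry":0,"rz":-7},{"gripper":-1,"tx":0,"ty":0,"tz":0,"rx":0,"ry":0,"rz":-9},{"gripper":-1,"tx":0,"ty":0,"tz":0,"rx":0,"ry":0,"rz":-11},{"gripper":-1,"tx":0,"ty":0,"tz":0,"rx":0,"ry":0,"rz":-12}]'

```text
time_s: 22.4
position: [0.5506, -0.0562, 0.2264]
eef_rot: [[0.204, 0.979, 0.0], [0.979, -0.204, -0.0], [-0.0, 0.0, -1.0]]
force: [-1.4, -4.3, 3.9]
finger_gap: 0.0165
```

```bash
python3 st.py
```

```text
[ 0.5506 -0.056   0.2263] [97.9109 57.8437] [-0.5979  0.2943  0.1962 -0.8903 -3.4283  3.8616] 0.027737467069906797 0.01651862430067007 ang -11.713369392791542 0.1998906210064888 22.6
```

>>> apply_moves --steps '[{"gripper":-1,"tx":0,"ty":-0.3,"tz":0,"rx":0,"ry":0,"rz":-1},{"gripper":-1,"tx":0,"ty":-0.5,"tz":0,"rx":0,"ry":0,"rz":-2},{"gripper":-1,"tx":0,"ty":-0.6,"tz":0,"rx":0,"ry":0,"rz":-3},{"gripper":-1,"tx":0,"ty":-0.6,"tz":0,"rx":0,"ry":0,"rz":-4},{"gripper":-1,"tx":0,"ty":-0.6,"tz":0,"rx":0,"ry":0,"rz":-5},{"gripper":-1,"tx":0,"ty":-0.6,"tz":0,"rx":0,"ry":0,"rz":-6},{"gripper":-1,"tx":0,"ty":-0.6,"tz":0,"rx":0,"ry":0,"rz":-7},{"gripper":-1,"tx":0,"ty":-0.6,"tz":0,"rx":0,"ry":0,"rz":-8}]'

```text
time_s: 23.6
position: [0.5506, -0.0564, 0.2264]
eef_rot: [[0.339, 0.941, 0.0], [0.941, -0.339, 0.0], [0.001, 0.0, -1.0]]
force: [-0.4, 3.3, 5.0]
finger_gap: 0.0163
```

```bash
cat >> st.py <<'E'
W=optics.get_image('wrist'); cv2.imwrite('pics/last.png',W['img'][:,:,::-1])
im=W['img'].astype(int); d=im[:,:,0]-im[:,:,1]
# bar as dark blob between fingers: angle by minAreaRect of region above rod
m=(im.max(2)<85).astype(np.uint8); m[:,236:]*=1
roi=m[205:278,230:285]; N,l,s,ce=cv2.connectedComponentsWithStats(roi)
for i in range(1,N):
    if s[i,4]>150: print('blob',s[i],cv2.minAreaRect(np.argwhere(l==i)[:,::-1].astype(np.float32)))
E
python3 st.py
```

```text
[ 0.5506 -0.0564  0.2264] [98.2846 57.8514] [ 0.4342  0.1796  0.2139 -0.7969  2.9839  5.0401] 0.018910833228854628 0.016194538747159988 ang -19.765498979333326 0.208175266161561 23.8
blob [   0    7   55   66 2939] ((27.0, 39.5), (65.0, 54.0), 90.0)
```

>>> apply_moves --steps '[{"gripper":-1,"tx":0,"ty":0,"tz":0,"rx":0,"ry":0,"rz":-0.5},{"gripper":-1,"tx":0,"ty":0,"tz":0,"rx":0,"ry":0,"rz":-1},{"gripper":-1,"tx":0,"ty":0,"tz":0,"rx":0,"ry":0,"rz":-1.5},{"gripper":-1,"tx":0,"ty":0,"tz":0,"rx":0,"ry":0,"rz":-2},{"gripper":-1,"tx":0,"ty":0,"tz":0,"rx":0,"ry":0,"rz":-2.5},{"gripper":-1,"tx":0,"ty":0,"tz":0,"rx":0,"ry":0,"rz":-3},{"gripper":-1,"tx":0,"ty":0,"tz":0,"rx":0,"ry":0,"rz":-3.5},{"gripper":-1,"tx":0,"ty":0,"tz":0,"rx":0,"ry":0,"rz":-4}]'

```text
time_s: 24.85
position: [0.5507, -0.0564, 0.2265]
eef_rot: [[0.403, 0.915, 0.0], [0.915, -0.403, 0.0], [0.001, 0.0, -1.0]]
force: [-0.5, 2.5, 5.2]
finger_gap: 0.0164
```

```bash
sed -i '/^W=/,$d' st.py; python3 st.py
```

```text
[ 0.5507 -0.0564  0.2265] [98.3039 57.8853] [ 0.4472  0.1634  0.1958 -0.2143  3.4178  5.4121] 0.02061230215833324 0.015996698547115912 ang -23.757921593776604 0.2203216915950179 25.05
```

>>> apply_moves --steps '[{"gripper":-1,"tx":0,"ty":0,"tz":0,"rx":0,"ry":0,"rz":-0.5},{"gripper":-1,"tx":0,"ty":0,"tz":0,"rx":0,"ry":0,"rz":-1},{"gripper":-1,"tx":0,"ty":0,"tz":0,"rx":0,"ry":0,"rz":-1.5},{"gripper":-1,"tx":0,"ty":0,"tz":0,"rx":0,"ry":0,"rz":-2},{"gripper":-1,"tx":0,"ty":0,"tz":0,"rx":0,"ry":0,"rz":-2.5},{"gripper":-1,"tx":0,"ty":0,"tz":0,"rx":0,"ry":0,"rz":-3},{"gripper":-1,"tx":0,"ty":0,"tz":0,"rx":0,"ry":0,"rz":-3},{"gripper":-1,"tx":0,"ty":0,"tz":0,"rx":0,"ry":0,"rz":-3}]'

```text
time_s: 26.05
position: [0.5507, -0.0564, 0.2265]
eef_rot: [[0.45, 0.893, 0.0], [0.893, -0.45, 0.001], [0.001, 0.0, -1.0]]
force: [0.4, 3.4, 5.5]
finger_gap: 0.0162
```

```bash
python3 st.py
```

```text
[ 0.5508 -0.0564  0.2265] [98.2981 57.9752] [ 0.4704  0.1582  0.2046 -0.2781  3.2294  5.5293] 0.018737919587469846 0.0160885947942875 ang -26.76428422887511 0.22188537754118443 26.25
```

>>> apply_moves --steps '[{"gripper":-1,"tx":0,"ty":0,"tz":0,"rx":0,"ry":0,"rz":-0.5},{"gripper":-1,"tx":0,"ty":0,"tz":0,"rx":0,"ry":0,"rz":-1},{"gripper":-1,"tx":0,"ty":0,"tz":0,"rx":0,"ry":0,"rz":-1.5},{"gripper":-1,"tx":0,"ty":0,"tz":0,"rx":0,"ry":0,"rz":-2},{"gripper":-1,"tx":0,"ty":0,"tz":0,"rx":0,"ry":0,"rz":-2.5},{"gripper":-1,"tx":0,"ty":0,"tz":0,"rx":0,"ry":0,"rz":-3},{"gripper":-1,"tx":0,"ty":0,"tz":0,"rx":0,"ry":0,"rz":-3},{"gripper":-1,"tx":0,"ty":0,"tz":0,"rx":0,"ry":0,"rz":-3}]'

```text
time_s: 27.25
position: [0.5508, -0.0564, 0.2265]
eef_rot: [[0.496, 0.868, 0.001], [0.868, -0.496, 0.001], [0.001, 0.0, -1.0]]
force: [-0.9, 2.8, 5.1]
finger_gap: 0.0165
```

```bash
python3 st.py
```

```text
[ 0.5508 -0.0564  0.2265] [98.262  58.0107] [0.5053 0.1468 0.231  0.434  3.3592 5.8789] 0.008162302145233025 0.01668520817823304 ang -29.76608005196206 0.223591485992074 27.45
```

>>> apply_moves --steps '[{"gripper":-1,"tx":0,"ty":0,"tz":0,"rx":0,"ry":0,"rz":-0.5},{"gripper":-1,"tx":0,"ty":0,"tz":0,"rx":0,"ry":0,"rz":-1},{"gripper":-1,"tx":0,"ty":0,"tz":0,"rx":0,"ry":0,"rz":-1.5},{"gripper":-1,"tx":0,"ty":0,"tz":0,"rx":0,"ry":0,"rz":-2},{"gripper":-1,"tx":0,"ty":0,"tz":0,"rx":0,"ry":0,"rz":-2.5},{"gripper":-1,"tx":0,"ty":0,"tz":0,"rx":0,"ry":0,"rz":-3},{"gripper":-1,"tx":0,"ty":0,"tz":0,"rx":0,"ry":0,"rz":-3},{"gripper":-1,"tx":0,"ty":0,"tz":0,"rx":0,"ry":0,"rz":-3}]'

```text
time_s: 28.45
position: [0.5508, -0.0563, 0.2266]
eef_rot: [[0.541, 0.841, 0.001], [0.841, -0.541, 0.001], [0.001, 0.0, -1.0]]
force: [-0.7, 3.6, 6.8]
finger_gap: 0.0163
```

```bash
python3 st.py
```

```text
[ 0.5508 -0.0563  0.2266] [98.2053 58.0697] [0.5208 0.122  0.2301 0.5066 3.4187 5.8141] 0.04131859065362591 0.016493978486656343 ang -32.76800752216465 0.22464333102107048 28.65
```

>>> apply_moves --steps '[{"gripper":-1,"tx":0,"ty":0,"tz":0,"rx":0,"ry":0,"rz":-0.5},{"gripper":-1,"tx":0,"ty":0,"tz":0,"rx":0,"ry":0,"rz":-1},{"gripper":-1,"tx":0,"ty":0,"tz":0,"rx":0,"ry":0,"rz":-1.5},{"gripper":-1,"tx":0,"ty":0,"tz":0,"rx":0,"ry":0,"rz":-2},{"gripper":-1,"tx":0,"ty":0,"tz":0,"rx":0,"ry":0,"rz":-2.5},{"gripper":-1,"tx":0,"ty":0,"tz":0,"rx":0,"ry":0,"rz":-3},{"gripper":-1,"tx":0,"ty":0,"tz":0,"rx":0,"ry":0,"rz":-3},{"gripper":-1,"tx":0,"ty":0,"tz":0,"rx":0,"ry":0,"rz":-3}]'

```text
time_s: 29.65
position: [0.5509, -0.0563, 0.2266]
eef_rot: [[0.584, 0.811, 0.001], [0.811, -0.584, 0.001], [0.001, 0.0, -1.0]]
force: [0.0, 4.0, 4.6]
finger_gap: 0.0168
```

```bash
python3 st.py
```

```text
[ 0.5509 -0.0563  0.2266] [98.1834 58.1123] [ 0.5541  0.0975  0.2126 -0.4685  3.5667  5.8192] 0.034089465346381756 0.016892280529964828 ang -35.76964899170687 0.22645386401563883 29.85
```

>>> apply_moves --steps '[{"gripper":-1,"tx":0,"ty":0,"tz":0,"rx":0,"ry":0,"rz":-0.5},{"gripper":-1,"tx":0,"ty":0,"tz":0,"rx":0,"ry":0,"rz":-1},{"gripper":-1,"tx":0,"ty":0,"tz":0,"rx":0,"ry":0,"rz":-1.5},{"gripper":-1,"tx":0,"ty":0,"tz":0,"rx":0,"ry":0,"rz":-2},{"gripper":-1,"tx":0,"ty":0,"tz":0,"rx":0,"ry":0,"rz":-2.5},{"gripper":-1,"tx":0,"ty":0,"tz":0,"rx":0,"ry":0,"rz":-3},{"gripper":-1,"tx":0,"ty":0,"tz":0,"rx":0,"ry":0,"rz":-3},{"gripper":-1,"tx":0,"ty":0,"tz":0,"rx":0,"ry":0,"rz":-3}]'

```text
time_s: 30.85
position: [0.5509, -0.0563, 0.2266]
eef_rot: [[0.626, 0.78, 0.001], [0.78, -0.626, 0.001], [0.001, 0.0, -1.0]]
force: [0.6, 3.6, 5.5]
finger_gap: 0.0161
```

```bash
python3 st.py
```

```text
[ 0.5509 -0.0563  0.2266] [98.1579 58.1497] [0.6082 0.0917 0.2604 0.2403 4.0872 5.435 ] 0.029440500847828822 0.016547396002763965 ang -38.770746358022286 0.22838610224425793 31.05
```

>>> apply_moves --steps '[{"gripper":-1,"tx":0,"ty":0,"tz":0,"rx":0,"ry":0,"rz":-0.5},{"gripper":-1,"tx":0,"ty":0,"tz":0,"rx":0,"ry":0,"rz":-1},{"gripper":-1,"tx":0,"ty":0,"tz":0,"rx":0,"ry":0,"rz":-1.5},{"gripper":-1,"tx":0,"ty":0,"tz":0,"rx":0,"ry":0,"rz":-2},{"gripper":-1,"tx":0,"ty":0,"tz":0,"rx":0,"ry":0,"rz":-2.5},{"gripper":-1,"tx":0,"ty":0,"tz":0,"rx":0,"ry":0,"rz":-3},{"gripper":-1,"tx":0,"ty":0,"tz":0,"rx":0,"ry":0,"rz":-3},{"gripper":-1,"tx":0,"ty":0,"tz":0,"rx":0,"ry":0,"rz":-3}]'

```text
time_s: 32.05
position: [0.551, -0.0562, 0.2267]
eef_rot: [[0.666, 0.746, 0.001], [0.746, -0.666, 0.001], [0.002, 0.0, -1.0]]
force: [-0.4, 3.9, 4.6]
finger_gap: 0.0164
```

```bash
python3 st.py
```

```text
[ 0.551  -0.0562  0.2267] [98.0847 58.222 ] [0.6136 0.0814 0.2263 0.5568 4.2145 5.2345] 0.03162895994395319 0.01645116878841662 ang -41.76771570311786 0.22936744149774313 32.25
```

>>> apply_moves --steps '[{"gripper":-1,"tx":0,"ty":0,"tz":0,"rx":0,"ry":0,"rz":-0.5},{"gripper":-1,"tx":0,"ty":0,"tz":0,"rx":0,"ry":0,"rz":-1},{"gripper":-1,"tx":0,"ty":0,"tz":0,"rx":0,"ry":0,"rz":-1.5},{"gripper":-1,"tx":0,"ty":0,"tz":0,"rx":0,"ry":0,"rz":-2},{"gripper":-1,"tx":0,"ty":0,"tz":0,"rx":0,"ry":0,"rz":-2.5},{"gripper":-1,"tx":0,"ty":0,"tz":0,"rx":0,"ry":0,"rz":-3},{"gripper":-1,"tx":0,"ty":0,"tz":0,"rx":0,"ry":0,"rz":-3},{"gripper":-1,"tx":0,"ty":0,"tz":0,"rx":0,"ry":0,"rz":-3}]'

```text
time_s: 33.25
position: [0.551, -0.0562, 0.2267]
eef_rot: [[0.704, 0.71, 0.002], [0.71, -0.704, 0.001], [0.002, 0.0, -1.0]]
force: [-0.1, 4.1, 4.6]
finger_gap: 0.0162
```

```bash
python3 st.py
```

```text
[ 0.551  -0.0562  0.2267] [98.0447 58.2788] [0.6761 0.0189 0.2442 0.6258 4.9083 5.3062] 0.023653816935036286 0.01625989206640738 ang -44.77203231884456 0.2319764345884323 33.45
```

>>> apply_moves --steps '[{"gripper":-1,"tx":0,"ty":0,"tz":0,"rx":0,"ry":0,"rz":-0.5},{"gripper":-1,"tx":0,"ty":0,"tz":0,"rx":0,"ry":0,"rz":-1},{"gripper":-1,"tx":0,"ty":0,"tz":0,"rx":0,"ry":0,"rz":-1.5},{"gripper":-1,"tx":0,"ty":0,"tz":0,"rx":0,"ry":0,"rz":-2},{"gripper":-1,"tx":0,"ty":0,"tz":0,"rx":0,"ry":0,"rz":-2.5},{"gripper":-1,"tx":0,"ty":0,"tz":0,"rx":0,"ry":0,"rz":-3},{"gripper":-1,"tx":0,"ty":0,"tz":0,"rx":0,"ry":0,"rz":-3},{"gripper":-1,"tx":0,"ty":0,"tz":0,"rx":0,"ry":0,"rz":-3}]'

```text
time_s: 34.45
position: [0.5511, -0.0561, 0.2267]
eef_rot: [[0.74, 0.672, 0.002], [0.672, -0.74, 0.001], [0.002, 0.0, -1.0]]
force: [-0.1, 4.6, 6.5]
finger_gap: 0.0161
```

```bash
python3 st.py
```

```text
[ 0.5511 -0.0561  0.2268] [98.0016 58.3241] [ 0.7117 -0.0135  0.2342  0.2639  4.8273  5.2146] 0.02344488531659316 0.016254980548583042 ang -47.770170725730374 0.23472885601222515 34.65
```

>>> apply_moves --steps '[{"gripper":-1,"tx":0,"ty":0,"tz":0,"rx":0,"ry":0,"rz":-0.5},{"gripper":-1,"tx":0,"ty":0,"tz":0,"rx":0,"ry":0,"rz":-1},{"gripper":-1,"tx":0,"ty":0,"tz":0,"rx":0,"ry":0,"rz":-1.5},{"gripper":-1,"tx":0,"ty":0,"tz":0,"rx":0,"ry":0,"rz":-2},{"gripper":-1,"tx":0,"ty":0,"tz":0,"rx":0,"ry":0,"rz":-2.5},{"gripper":-1,"tx":0,"ty":0,"tz":0,"rx":0,"ry":0,"rz":-3},{"gripper":-1,"tx":0,"ty":0,"tz":0,"rx":0,"ry":0,"rz":-3},{"gripper":-1,"tx":0,"ty":0,"tz":0,"rx":0,"ry":0,"rz":-3}]'

```text
time_s: 35.65
position: [0.5511, -0.0561, 0.2268]
eef_rot: [[0.775, 0.632, 0.002], [0.632, -0.775, 0.001], [0.002, 0.0, -1.0]]
force: [0.5, 4.9, 5.7]
finger_gap: 0.0166
```

```bash
python3 st.py
```

```text
[ 0.5511 -0.0561  0.2267] [97.9597 58.3706] [ 0.7347 -0.0318  0.227   0.5423  5.4633  6.0207] 0.02927182951226205 0.016233641264017495 ang -50.773271493803804 0.23757769726216793 35.85
```

>>> apply_moves --steps '[{"gripper":-1,"tx":0,"ty":0,"tz":0,"rx":0,"ry":0,"rz":-0.5},{"gripper":-1,"tx":0,"ty":0,"tz":0,"rx":0,"ry":0,"rz":-1},{"gripper":-1,"tx":0,"ty":0,"tz":0,"rx":0,"ry":0,"rz":-1.5},{"gripper":-1,"tx":0,"ty":0,"tz":0,"rx":0,"ry":0,"rz":-2},{"gripper":-1,"tx":0,"ty":0,"tz":0,"rx":0,"ry":0,"rz":-2.5},{"gripper":-1,"tx":0,"ty":0,"tz":0,"rx":0,"ry":0,"rz":-3},{"gripper":-1,"tx":0,"ty":0,"tz":0,"rx":0,"ry":0,"rz":-3},{"gripper":-1,"tx":0,"ty":0,"tz":0,"rx":0,"ry":0,"rz":-3}]'

```text
time_s: 36.85
position: [0.5512, -0.056, 0.2268]
eef_rot: [[0.807, 0.591, 0.002], [0.591, -0.807, 0.001], [0.002, 0.0, -1.0]]
force: [1.6, 5.7, 4.9]
finger_gap: 0.0163
```

```bash
python3 st.py
```

```text
[ 0.5512 -0.056   0.2268] [97.9103 58.4369] [ 0.7564 -0.0615  0.2658  0.9525  5.2502  5.4354] 0.04352625012312945 0.01636258673046314 ang -53.77155222776731 0.2446479443460703 37.05
```

>>> apply_moves --steps '[{"gripper":-1,"tx":0,"ty":0,"tz":0,"rx":0,"ry":0,"rz":-0.5},{"gripper":-1,"tx":0,"ty":0,"tz":0,"rx":0,"ry":0,"rz":-1},{"gripper":-1,"tx":0,"ty":0,"tz":0,"rx":0,"ry":0,"rz":-1.5},{"gripper":-1,"tx":0,"ty":0,"tz":0,"rx":0,"ry":0,"rz":-2},{"gripper":-1,"tx":0,"ty":0,"tz":0,"rx":0,"ry":0,"rz":-2.5},{"gripper":-1,"tx":0,"ty":0,"tz":0,"rx":0,"ry":0,"rz":-3},{"gripper":-1,"tx":0,"ty":0,"tz":0,"rx":0,"ry":0,"rz":-3},{"gripper":-1,"tx":0,"ty":0,"tz":0,"rx":0,"ry":0,"rz":-3}]'

```text
time_s: 38.05
position: [0.5512, -0.056, 0.2268]
eef_rot: [[0.836, 0.548, 0.002], [0.548, -0.836, 0.001], [0.003, 0.0, -1.0]]
force: [0.5, 5.1, 5.5]
finger_gap: 0.0167
```

```bash
python3 st.py
```

```text
[ 0.5513 -0.056   0.2268] [97.894  58.5018] [ 0.8193 -0.115   0.2684  1.2538  5.1805  4.7829] 0.01650429953430773 0.01595089947538308 ang -56.771710898528646 0.2592320926487446 38.25
```

>>> apply_moves --steps '[{"gripper":-1,"tx":0,"ty":0,"tz":0,"rx":0,"ry":0,"rz":-0.5},{"gripper":-1,"tx":0,"ty":0,"tz":0,"rx":0,"ry":0,"rz":-1},{"gripper":-1,"tx":0,"ty":0,"tz":0,"rx":0,"ry":0,"rz":-1.5},{"gripper":-1,"tx":0,"ty":0,"tz":0,"rx":0,"ry":0,"rz":-2},{"gripper":-1,"tx":0,"ty":0,"tz":0,"rx":0,"ry":0,"rz":-2.5},{"gripper":-1,"tx":0,"ty":0,"tz":0,"rx":0,"ry":0,"rz":-3},{"gripper":-1,"tx":0,"ty":0,"tz":0,"rx":0,"ry":0,"rz":-3},{"gripper":-1,"tx":0,"ty":0,"tz":0,"rx":0,"ry":0,"rz":-3}]'

```text
time_s: 39.25
position: [0.5513, -0.056, 0.2268]
eef_rot: [[0.864, 0.504, 0.002], [0.504, -0.864, 0.001], [0.003, -0.0, -1.0]]
force: [2.1, 6.0, 5.2]
finger_gap: 0.0165
```

```bash
python3 st.py
```

```text
[ 0.5513 -0.056   0.2268] [97.9017 58.5057] [ 0.8174 -0.1017  0.2781  1.5167  5.2696  5.0716] 0.025741953884148547 0.01628979198279353 ang -59.76934078036603 0.28479077853262424 39.45
```

>>> apply_moves --steps '[{"gripper":-1,"tx":0,"ty":0,"tz":0,"rx":0,"ry":0,"rz":-0.5},{"gripper":-1,"tx":0,"ty":0,"tz":0,"rx":0,"ry":0,"rz":-1},{"gripper":-1,"tx":0,"ty":0,"tz":0,"rx":0,"ry":0,"rz":-1.5},{"gripper":-1,"tx":0,"ty":0,"tz":0,"rx":0,"ry":0,"rz":-2},{"gripper":-1,"tx":0,"ty":0,"tz":0,"rx":0,"ry":0,"rz":-2.5},{"gripper":-1,"tx":0,"ty":0,"tz":0,"rx":0,"ry":0,"rz":-3},{"gripper":-1,"tx":0,"ty":0,"tz":0,"rx":0,"ry":0,"rz":-3},{"gripper":-1,"tx":0,"ty":0,"tz":0,"rx":0,"ry":0,"rz":-3}]'

```text
time_s: 40.45
position: [0.5513, -0.056, 0.2268]
eef_rot: [[0.889, 0.458, 0.002], [0.458, -0.889, 0.001], [0.003, -0.0, -1.0]]
force: [1.1, 4.6, 5.0]
finger_gap: 0.0163
```

```bash
python3 st.py
```

```text
[ 0.5513 -0.056   0.2268] [97.8852 58.5205] [ 0.8181 -0.1286  0.3359  1.5417  4.8139  4.4047] 0.0210115233633602 0.016255869196954258 ang -62.76106650695499 0.31568066217005253 40.65
```

>>> apply_moves --steps '[{"gripper":-1,"tx":0,"ty":0,"tz":0,"rx":0,"ry":0,"rz":-0.5},{"gripper":-1,"tx":0,"ty":0,"tz":0,"rx":0,"ry":0,"rz":-1},{"gripper":-1,"tx":0,"ty":0,"tz":0,"rx":0,"ry":0,"rz":-1.5},{"gripper":-1,"tx":0,"ty":0,"tz":0,"rx":0,"ry":0,"rz":-2},{"gripper":-1,"tx":0,"ty":0,"tz":0,"rx":0,"ry":0,"rz":-2.2},{"gripper":-1,"tx":0,"ty":0,"tz":0,"rx":0,"ry":0,"rz":-2.2},{"gripper":-1,"tx":0,"ty":0,"tz":0,"rx":0,"ry":0,"rz":-2.2},{"gripper":-1,"tx":0,"ty":0,"tz":0,"rx":0,"ry":0,"rz":-2.2}]'

```text
time_s: 41.65
position: [0.5513, -0.056, 0.2268]
eef_rot: [[0.906, 0.423, 0.002], [0.423, -0.906, 0.001], [0.003, -0.0, -1.0]]
force: [1.5, 5.4, 5.7]
finger_gap: 0.0168
```

```bash
python3 st.py
```

```text
[ 0.5513 -0.056   0.2268] [97.8798 58.5248] [ 0.8114 -0.1194  0.3487  1.3282  5.2644  4.7607] 0.010678239343614832 0.0159655738588383 ang -64.95632490614496 0.34263186156749725 41.85
```

>>> apply_moves --steps '[{"gripper":-0.55,"tx":0,"ty":0,"tz":0,"rx":0,"ry":0,"rz":0},{"gripper":-0.4,"tx":0,"ty":0,"tz":0,"rx":0,"ry":0,"rz":0},{"gripper":-0.3,"tx":0,"ty":0,"tz":0,"rx":0,"ry":0,"rz":0},{"gripper":-0.3,"tx":0,"ty":0,"tz":0,"rx":0,"ry":0,"rz":0},{"gripper":-0.3,"tx":0,"ty":0,"tz":5,"rx":0,"ry":0,"rz":0},{"gripper":-0.3,"tx":0,"ty":0,"tz":20,"rx":0,"ry":0,"rz":0},{"gripper":-0.3,"tx":0,"ty":0,"tz":50,"rx":0,"ry":0,"rz":0},{"gripper":-0.3,"tx":0,"ty":0,"tz":90,"rx":0,"ry":0,"rz":0}]'

```text
time_s: 42.85
position: [0.5502, -0.0566, 0.3174]
eef_rot: [[0.906, 0.424, -0.001], [0.424, -0.906, 0.0], [-0.001, -0.001, -1.0]]
force: [0.5, 0.0, -0.6]
finger_gap: 0.0308
```

>>> apply_moves --steps '[{"gripper":-0.3,"tx":0,"ty":20,"tz":30,"rx":0,"ry":0,"rz":10},{"gripper":-0.3,"tx":0,"ty":50,"tz":40,"rx":0,"ry":0,"rz":20},{"gripper":-0.3,"tx":0,"ty":80,"tz":40,"rx":0,"ry":0,"rz":30},{"gripper":-0.3,"tx":0,"ty":110,"tz":40,"rx":0,"ry":0,"rz":40},{"gripper":-0.3,"tx":0,"ty":140,"tz":40,"rx":0,"ry":0,"rz":50},{"gripper":-0.3,"tx":0,"ty":170,"tz":40,"rx":0,"ry":0,"rz":60},{"gripper":-0.3,"tx":0,"ty":200,"tz":40,"rx":0,"ry":0,"rz":65},{"gripper":-0.3,"tx":0,"ty":220,"tz":40,"rx":0,"ry":0,"rz":65}]'

```text
time_s: 43.85
position: [0.5506, 0.1646, 0.3576]
eef_rot: [[-0.001, 1.0, 0.002], [1.0, 0.001, 0.0], [0.0, 0.002, -1.0]]
force: [-0.1, -1.1, 0.7]
finger_gap: 0.031
```

```bash
python3 - <<'E'
from h import *
np.set_printoptions(precision=3,suppress=True)
for i in range(2): T=optics.get_image('top')
S=optics.get_image('side');o=readout.observe();print(o['position'],o['force'],o['time_s'])
im=np.zeros((600,800,3),np.uint8)
im[:330]=cv2.resize(T['img'][165:265,220:462],(800,330),interpolation=cv2.INTER_CUBIC)
im[330:]=cv2.resize(S['img'][190:279,200:464],(800,270),interpolation=cv2.INTER_CUBIC)
cv2.imwrite('pics/k.png',im[:,:,::-1])
E
```

```text
[0.551 0.164 0.357] [-0.067 -0.171 -0.317] 44.0
```

View pics/k.png

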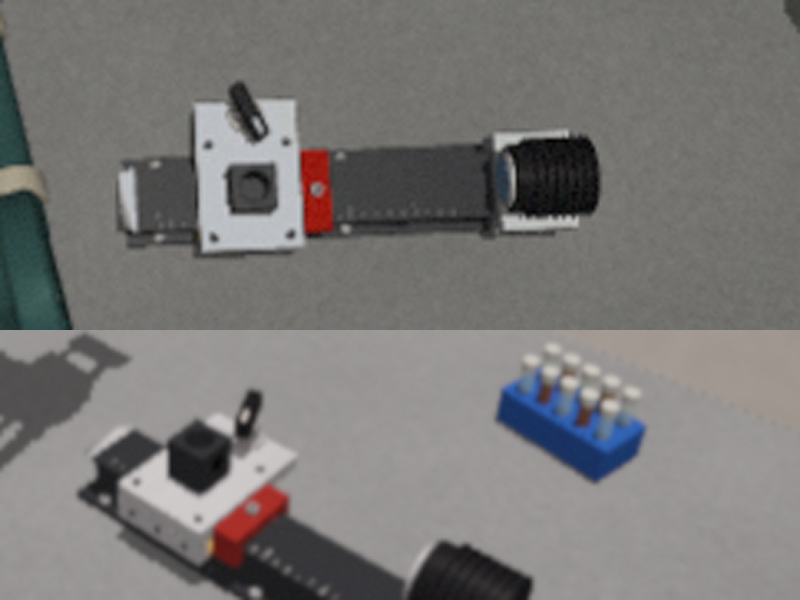

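>>> apply_moves --steps '[{"gripper":-0.3,"tx":-10,"ty":-50,"tz":0,"rx":0,"ry":0,"rz":0},{"gripper":-0.3,"tx":-20,"ty":-100,"tz":0,"rx":0,"ry":0,"rz":0},{"gripper":-0.3,"tx":-30,"ty":-155,"tz":0,"rx":0,"ry":0,"rz":0},{"gripper":-0.3,"tx":-40,"ty":-210,"tz":0,"rx":0,"ry":0,"rz":0},{"gripper":-0.3,"tx":-50,"ty":-265,"tz":0,"rx":0,"ry":0,"rz":0},{"gripper":-0.3,"tx":-50,"ty":-320,"tz":0,"rx":0,"ry":0,"rz":0},{"gripper":-0.3,"tx":-50,"ty":-355,"tz":0,"rx":0,"ry":0,"rz":0},{"gripper":-0.3,"tx":-50,"ty":-370,"tz":0,"rx":0,"ry":0,"rz":0}]'

```text
time_s: 45.0
position: [0.4998, -0.2093, 0.3565]
eef_rot: [[0.003, 1.0, -0.0], [1.0, -0.003, -0.0], [-0.0, -0.0, -1.0]]
force: [-0.4, 0.0, -0.4]
finger_gap: 0.0306
```

```bash
python3 - <<'E'
from h import *
np.set_printoptions(precision=2,suppress=True)
for i in range(3): W=optics.get_image('wrist')
o=readout.observe();R=np.array(W['R']);print(o['position'],'cam',f((-R.T@W['t'])[:2]),o['time_s'])
im=W['img'].astype(int)
for yy in (-25,-10,10,25):   # rail y
    out=[]
    for xx in np.arange(132,146,.7):
        p=proj(W,np.append(c0+u*xx/1e3+n*yy/1e3,.053)); c,r=np.round(p).astype(int); out.append(tuple(im[r,c].tolist()))
    print(yy,p,out)
E
```

```text
[ 0.5  -0.21  0.36] cam [173.63   6.25] 45.15
-25 [223.01  75.06] [(247, 247, 247), (247, 247, 247), (247, 247, 247), (247, 247, 247), (247, 247, 247), (246, 245, 244), (246, 245, 244), (188, 179, 177), (168, 147, 146), (222, 127, 124), (242, 126, 122), (242, 126, 122), (242, 126, 122), (242, 124, 120), (242, 124, 120), (242, 122, 118), (242, 121, 117), (242, 121, 117), (242, 120, 116), (242, 119, 115)]
-10 [238.98  74.51] [(247, 247, 247), (247, 247, 247), (247, 247, 247), (247, 247, 247), (247, 247, 247), (247, 247, 247), (236, 231, 230), (172, 161, 159), (172, 123, 121), (172, 123, 121), (234, 117, 114), (241, 118, 113), (242, 118, 113), (242, 117, 112), (242, 117, 112), (242, 117, 112), (242, 115, 111), (242, 115, 111), (242, 114, 110), (242, 114, 110)]
10 [260.3   73.77] [(247, 247, 247), (247, 247, 247), (247, 247, 247), (247, 247, 247), (247, 247, 247), (247, 247, 247), (244, 242, 241), (174, 165, 164), (139, 119, 118), (172, 96, 94), (172, 96, 94), (238, 105, 101), (242, 108, 103), (242, 107, 102), (242, 107, 102), (242, 107, 102), (242, 107, 102), (242, 106, 102), (242, 107, 103), (242, 106, 101)]
25 [276.31  73.2 ] [(247, 247, 247), (247, 247, 247), (247, 247, 247), (247, 247, 247), (247, 247, 247), (246, 246, 245), (204, 196, 194), (204, 196, 194), (151, 136, 134), (202, 99, 96), (240, 98, 94), (242, 99, 94), (242, 99, 95), (242, 99, 95), (242, 99, 95), (242, 99, 94), (242, 99, 94), (242, 100, 95), (242, 100, 95), (242, 100, 95)]
```

>>> apply_moves --steps '[{"gripper":-0.3,"tx":0,"ty":10,"tz":-15,"rx":0,"ry":0,"rz":0},{"gripper":-0.3,"tx":0,"ty":18,"tz":-30,"rx":0,"ry":0,"rz":0},{"gripper":-0.3,"tx":0,"ty":18,"tz":-45,"rx":0,"ry":0,"rz":0},{"gripper":-0.3,"tx":0,"ty":18,"tz":-60,"rx":0,"ry":0,"rz":0},{"gripper":-0.3,"tx":0,"ty":18,"tz":-75,"rx":0,"ry":0,"rz":0},{"gripper":-0.3,"tx":0,"ty":18,"tz":-88,"rx":0,"ry":0,"rz":0},{"gripper":-0.3,"tx":0,"ty":18,"tz":-95,"rx":0,"ry":0,"rz":0},{"gripper":-0.3,"tx":0,"ty":18,"tz":-95,"rx":0,"ry":0,"rz":0}]'

```text
time_s: 46.15
position: [0.5004, -0.1887, 0.2607]
eef_rot: [[-0.001, 1.0, -0.001], [1.0, 0.001, 0.0], [0.0, -0.001, -1.0]]
force: [0.2, -0.9, 0.1]
finger_gap: 0.0306
```

```bash
python3 - <<'E'
from h import *
np.set_printoptions(precision=2,suppress=True)
for i in range(2): W=optics.get_image('wrist')
o=readout.observe();R=np.array(W['R']);cam=-R.T@W['t'];print(o['position'],'cam',f(cam[:2]),cam[2],o['time_s'])
im=W['img'].astype(np.float32)
def prof(xs,ys,z):
    out=[]
    for xx in xs:
        v=[]
        for yy in ys:
            p=proj(W,np.append(c0+u*xx/1e3+n*yy/1e3,z)).astype(np.float32); v.append(cv2.getRectSubPix(im[:,:,:],(1,1),(float(p[0]),float(p[1])))[0,0])
        out.append(np.mean(v,0).astype(int).tolist())
    return out
for ys in ((-28,-24,-20),(-12,-8),(10,14),(22,26)):
    print(ys); print([(round(x,1),*c[:2]) for x,c in zip(np.arange(133,142,.5),prof(np.arange(133,142,.5),ys,.053))])
print('far edge of stop',[(round(x,1),*c[:2]) for x,c in zip(np.arange(156,164,.5),prof(np.arange(156,164,.5),(-22,-18),.052))])
E
```

```text
[ 0.5  -0.19  0.26] cam [154.37   7.13] 0.2413750587518033 46.25
(-28, -24, -20)
[(np.float64(133.0), 234, 230), (np.float64(133.5), 235, 230), (np.float64(134.0), 235, 232), (np.float64(134.5), 235, 233), (np.float64(135.0), 231, 228), (np.float64(135.5), 217, 211), (np.float64(136.0), 188, 180), (np.float64(136.5), 141, 134), (np.float64(137.0), 119, 110), (np.float64(137.5), 128, 108), (np.float64(138.0), 145, 94), (np.float64(138.5), 162, 84), (np.float64(139.0), 177, 82), (np.float64(139.5), 185, 82), (np.float64(140.0), 187, 82), (np.float64(140.5), 184, 80), (np.float64(141.0), 172, 78), (np.float64(141.5), 167, 77)]
(-12, -8)
[(np.float64(133.0), 236, 232), (np.float64(133.5), 236, 232), (np.float64(134.0), 236, 233), (np.float64(134.5), 236, 234), (np.float64(135.0), 234, 231), (np.float64(135.5), 221, 216), (np.float64(136.0), 191, 184), (np.float64(136.5), 149, 142), (np.float64(137.0), 114, 107), (np.float64(137.5), 104, 87), (np.float64(138.0), 126, 75), (np.float64(138.5), 161, 75), (np.float64(139.0), 183, 78), (np.float64(139.5), 191, 78), (np.float64(140.0), 192, 78)
[... 995 characters left out ...]
), (np.float64(138.5), 136, 56), (np.float64(139.0), 182, 63), (np.float64(139.5), 193, 67), (np.float64(140.0), 195, 67), (np.float64(140.5), 195, 67), (np.float64(141.0), 195, 67), (np.float64(141.5), 195, 67)]
far edge of stop [(np.float64(156.0), 106, 52), (np.float64(156.5), 105, 52), (np.float64(157.0), 105, 52), (np.float64(157.5), 105, 51), (np.float64(158.0), 104, 51), (np.float64(158.5), 101, 50), (np.float64(159.0), 92, 48), (np.float64(159.5), 77, 48), (np.float64(160.0), 64, 49), (np.float64(160.5), 59, 51), (np.float64(161.0), 57, 51), (np.float64(161.5), 56, 50), (np.float64(162.0), 55, 50), (np.float64(162.5), 55, 50), (np.float64(163.0), 54, 49), (np.float64(163.5), 54, 49)]
```

The close look suggests a gap of about 1 mm between plate and stop. I'll check that against the earlier saved image, which costs no robot time.

```bash
python3 - <<'E'
from h import *
import pickle
def run(W,tag,zp=.054,zs=.052):
    im=W['img'].astype(np.float32); R=np.array(W['R']);cam=-R.T@np.array(W['t']); print(tag,'cam',f(cam[:2]).round(1),cam[2].round(3))
    def prof(xs,ys,z):
        return np.array([np.mean([cv2.getRectSubPix(im,(1,1),tuple(map(float,proj(W,np.append(c0+u*x/1e3+n*y/1e3,z)))))[0,0] for y in ys],0) for x in xs])
    for ys in ((-26,-23,-20),(-12,-9),(12,15)):
        a=prof(np.arange(132,142,.5),ys,zp); b=prof(np.arange(155,164,.5),ys,zs); r=prof(np.arange(50,66,.5),ys,zp)
        print(ys,'front G',a[:,1].astype(int).tolist(),'R-G',(a[:,0]-a[:,1]).astype(int).tolist(),'\n  far R-G',(b[:,0]-b[:,1]).astype(int).tolist(),'\n  rear G',r[:,1].astype(int).tolist())
run(pickle.load(open('w5.pkl','rb'))[0],'w5')
E
```

```text
w5 cam [25.7 46.2] 0.312
(-26, -23, -20) front G [164, 164, 164, 165, 169, 178, 186, 189, 188, 177, 161, 135, 109, 96, 89, 87, 86, 86, 86, 86] R-G [6, 6, 6, 6, 6, 6, 6, 5, 7, 14, 30, 61, 96, 119, 133, 138, 139, 139, 140, 140] 
  far R-G [139, 139, 139, 139, 138, 137, 128, 113, 87, 56, 32, 16, 8, 5, 5, 5, 5, 5] 
  rear G [166, 158, 144, 133, 125, 123, 123, 124, 132, 137, 135, 137, 137, 139, 148, 174, 212, 232, 242, 246, 246, 247, 247, 247, 247, 247, 247, 247, 247, 247, 247, 247]
(-12, -9) front G [204, 207, 207, 208, 209, 214, 220, 224, 224, 217, 195, 164, 131, 105, 91, 86, 84, 84, 84, 84] R-G [4, 3, 4, 4, 4, 3, 3, 4, 5, 13, 32, 61, 92, 118, 133, 138, 140, 140, 141, 140] 
  far R-G [142, 142, 142, 141, 141, 139, 134, 121, 100, 71, 42, 21, 10, 5, 4, 4, 4, 4] 
  rear G [113, 113, 113, 113, 113, 113, 113, 113, 111, 105, 98, 95, 100, 116, 139, 172, 208, 232, 241, 244, 245, 245, 243, 242, 241, 241, 242, 243, 243, 244, 244, 244]
(12, 15) front G [163, 163, 162, 162, 161, 161, 161, 159, 153, 142, 125, 104, 84, 70, 63, 61, 61, 60, 60, 60] R-G [7, 6, 6, 6, 6, 6, 7, 7, 10, 15, 24, 37, 51, 62, 68, 70, 70, 70, 70, 71] 
  far R-G [7, 6, 6, 6, 6, 7, 7, 6, 6, 6, 6, 6, 6, 6, 6, 6, 6, 6] 
  rear G [73, 73, 73, 73, 73, 73, 73, 73, 73, 74, 76, 81, 93, 108, 123, 138, 152, 161, 167, 168, 168, 167, 165, 165, 165, 166, 167, 168, 169, 169, 170, 170]
```

```bash
python3 - <<'E'
from h import *
import pickle
W5=pickle.load(open('w5.pkl','rb'))[0]
def hole(W,x,y,z=.054):  # dark blob centroid near rail-frame guess, + screw of stop
    h=cv2.cvtColor(W['img'],cv2.COLOR_RGB2GRAY).astype(np.float32)
    xs=np.arange(x-5,x+5.01,.25);ys=np.arange(y-5,y+5.01,.25)
    G=np.array([[cv2.getRectSubPix(h,(1,1),tuple(map(float,proj(W,np.append(c0+u*a/1e3+n*b/1e3,z)))))[0,0] for b in ys] for a in xs])
    w=np.clip(np.median(G)-25-G,0,None); 
    return (w.sum(1)@xs/w.sum(),w.sum(0)@ys/w.sum(),w.sum()) if w.sum()>0 else None
# find holes in w5 from picture positions
for px in ((242,311),(358,329),(249,215),(372,236)):
    print('w5 seen at',f(atz(W5,(px[0]*.64,px[1]*.64),.054)[:2]).round(1))
W=optics.get_image('wrist')
def far(W,ys=(-22,-19)):
    im=W['img'].astype(np.float32);xs=np.arange(155,164,.25)
    v=np.array([np.mean([(lambda q:q[0]-q[1])(cv2.getRectSubPix(im,(1,1),tuple(map(float,proj(W,np.append(c0+u*x/1e3+n*y/1e3,.052)))))[0,0]) for y in ys]) for x in xs])
    t=(v[:4].mean()+v[-4:].mean())/2; return xs[np.argmin(abs(v-t))]
for tag,w in (('w5',W5),('now',W)):
    print(tag,'far',far(w))
    for g in ((129,-38),(129,38),(66,-38),(66,38)): 
        r=hole(w,*g); print(g,None if r is None else np.round(r,2))
E
```

```text
w5 seen at [128.4 -36.3]
w5 seen at [127.9  36.3]
w5 seen at [ 68.6 -36.3]
w5 seen at [68.4 36. ]
w5 far 159.25
(129, -38) [  128.04   -36.07 17253.86]
(129, 38) [  127.92    36.04 17992.52]
(66, -38) [ 6.856000e+01 -3.633000e+01  4.629188e+04]
(66, 38) [   67.78    36.01 24261.23]
now far 159.5
(129, -38) [ 1.269100e+02 -3.507000e+01  3.703555e+04]
(129, 38) [1.268000e+02 3.779000e+01 5.751852e+04]
(66, -38) [   65.63   -41.56 21757.95]
(66, 38) [6.5920000e+01 4.1280000e+01 1.0092696e+05]
```

The measurements disagree. The hole-to-stop distance and the dark line suggest the carrier sits about 0.5–1 mm off the stop, probably dragged back when I gripped the knob. I'll mend it: go back to the knob, back it off, push home, and re-clamp.

>>> apply_moves --steps '[{"gripper":-0.3,"tx":0,"ty":5,"tz":40,"rx":0,"ry":0,"rz":-9},{"gripper":-0.3,"tx":12,"ty":30,"tz":60,"rx":0,"ry":0,"rz":-18},{"gripper":-0.3,"tx":25,"ty":65,"tz":60,"rx":0,"ry":0,"rz":-28},{"gripper":-0.3,"tx":40,"ty":100,"tz":60,"rx":0,"ry":0,"rz":-38},{"gripper":-0.3,"tx":51,"ty":133,"tz":60,"rx":0,"ry":0,"rz":-48},{"gripper":-0.3,"tx":51,"ty":133,"tz":50,"rx":0,"ry":0,"rz":-57},{"gripper":-0.3,"tx":51,"ty":133,"tz":30,"rx":0,"ry":0,"rz":-64},{"gripper":-0.3,"tx":51,"ty":133,"tz":15,"rx":0,"ry":0,"rz":-64}]'

```text
time_s: 47.3
position: [0.5517, -0.0555, 0.2762]
eef_rot: [[0.897, 0.441, 0.001], [0.441, -0.897, -0.0], [0.001, 0.0, -1.0]]
force: [-0.5, 0.6, 0.3]
finger_gap: 0.0311
```

```bash
python3 - <<'E'
from h import *
o=readout.observe();print(o['position'].round(4),np.degrees(np.arctan2(o['eef_rot'][1,1],o['eef_rot'][0,1])),o['force'].round(1),o['time_s'])
W=optics.get_image('wrist')
print([(np.round(r['uv'],1),round(r['score'],2),f(atz(W,r['uv'],.079)[:2]).round(1)) for r in nets.mark_of(W,'knob_grip')[:2]])
E
```

```text
[ 0.5517 -0.0555  0.2762] -63.822806645537874 [-0.5  0.6  0.3] 47.3
[(array([256.7, 219. ]), 0.86, array([96.7, 60.4]))]
```

>>> apply_moves --steps '[{"gripper":-0.3,"tx":-0.4,"ty":-0.4,"tz":-15,"rx":0,"ry":0,"rz":0},{"gripper":-0.3,"tx":-0.4,"ty":-0.4,"tz":-30,"rx":0,"ry":0,"rz":0},{"gripper":-0.3,"tx":-0.4,"ty":-0.4,"tz":-42,"rx":0,"ry":0,"rz":0},{"gripper":-0.3,"tx":-0.4,"ty":-0.4,"tz":-48.5,"rx":0,"ry":0,"rz":0},{"gripper":-0.5,"tx":-0.4,"ty":-0.4,"tz":-48.5,"rx":0,"ry":0,"rz":0},{"gripper":-0.65,"tx":-0.4,"ty":-0.4,"tz":-48.5,"rx":0,"ry":0,"rz":0},{"gripper":-1,"tx":-0.4,"ty":-0.4,"tz":-48.5,"rx":0,"ry":0,"rz":0},{"gripper":-1,"tx":-0.4,"ty":-0.4,"tz":-48.5,"rx":0,"ry":0,"rz":0}]' --squeeze 40

```text
time_s: 48.4
position: [0.5511, -0.0558, 0.2278]
eef_rot: [[0.898, 0.44, -0.0], [0.44, -0.898, 0.0], [0.0, -0.0, -1.0]]
force: [0.8, 2.7, -3.0]
finger_gap: 0.0164
```

```bash
sed -i 's/range(6)/range(5)/; s/if i<4/if i<2/' st.py; python3 st.py
```

```text
[ 0.5511 -0.0558  0.2278] [97.7235 58.3363] [ 0.4004  0.1811 -0.0167 -0.2196  2.9228 -1.8632] 0.01613716941966692 0.016216178391191386 ang -63.91742792028216 0.009251867886632681 48.5
```

>>> apply_moves --steps '[{"gripper":-1,"tx":0,"ty":0,"tz":0,"rx":0,"ry":0,"rz":3},{"gripper":-1,"tx":0,"ty":0,"tz":0,"rx":0,"ry":0,"rz":7},{"gripper":-1,"tx":0,"ty":0,"tz":0,"rx":0,"ry":0,"rz":12},{"gripper":-1,"tx":0,"ty":0,"tz":0,"rx":0,"ry":0,"rz":17},{"gripper":-1,"tx":0,"ty":0,"tz":0,"rx":0,"ry":0,"rz":21},{"gripper":-1,"tx":0,"ty":0,"tz":0,"rx":0,"ry":0,"rz":24},{"gripper":-1,"tx":0,"ty":0,"tz":0,"rx":0,"ry":0,"rz":24},{"gripper":-1,"tx":0,"ty":0,"tz":0,"rx":0,"ry":0,"rz":24}]'

```text
time_s: 49.5
position: [0.5511, -0.056, 0.2278]
eef_rot: [[0.642, 0.766, -0.0], [0.766, -0.642, 0.0], [-0.0, -0.0, -1.0]]
force: [-1.6, 2.0, -1.0]
finger_gap: 0.0161
```

```bash
python3 st.py
```

```text
[ 0.551  -0.0561  0.2278] [97.9405 58.28  ] [ 0.2295  0.3256 -0.2137 -1.4005  1.7066 -1.3579] 0.011589525064273755 0.016295266182993835 ang -39.957837745479864 -0.20567969419062138 49.6
```

>>> apply_moves --steps '[{"gripper":-1,"tx":0,"ty":-0.1,"tz":0,"rx":0,"ry":0,"rz":0},{"gripper":-1,"tx":0,"ty":-0.2,"tz":0,"rx":0,"ry":0,"rz":0},{"gripper":-1,"tx":0,"ty":-0.3,"tz":0,"rx":0,"ry":0,"rz":0},{"gripper":-1,"tx":0,"ty":-0.4,"tz":0,"rx":0,"ry":0,"rz":0},{"gripper":-1,"tx":0,"ty":-0.5,"tz":0,"rx":0,"ry":0,"rz":0},{"gripper":-1,"tx":0,"ty":-0.6,"tz":0,"rx":0,"ry":0,"rz":0},{"gripper":-1,"tx":0,"ty":-0.7,"tz":0,"rx":0,"ry":0,"rz":0},{"gripper":-1,"tx":0,"ty":-0.7,"tz":0,"rx":0,"ry":0,"rz":0}]'

```text
time_s: 50.6
position: [0.5512, -0.0567, 0.2278]
eef_rot: [[0.642, 0.767, 0.0], [0.767, -0.642, 0.0], [0.0, -0.0, -1.0]]
force: [-0.7, 3.8, 0.4]
finger_gap: 0.0163
```

```bash
python3 st.py
```

```text
[ 0.5512 -0.0567  0.2278] [98.5924 58.4221] [ 0.4956  0.269  -0.2393 -0.8234  3.9818 -0.9817] 0.00027485226833599 0.01646162432835138 ang -39.91667645353814 -0.22914087865501642 50.7
```

It slid another 0.65 mm with little force, so there was a gap. I'll keep pushing until the force rises.

>>> apply_moves --steps '[{"gripper":-1,"tx":0,"ty":-0.1,"tz":0,"rx":0,"ry":0,"rz":0},{"gripper":-1,"tx":0,"ty":-0.2,"tz":0,"rx":0,"ry":0,"rz":0},{"gripper":-1,"tx":0,"ty":-0.3,"tz":0,"rx":0,"ry":0,"rz":0},{"gripper":-1,"tx":0,"ty":-0.4,"tz":0,"rx":0,"ry":0,"rz":0},{"gripper":-1,"tx":0,"ty":-0.5,"tz":0,"rx":0,"ry":0,"rz":0},{"gripper":-1,"tx":0,"ty":-0.6,"tz":0,"rx":0,"ry":0,"rz":0},{"gripper":-1,"tx":0,"ty":-0.7,"tz":0,"rx":0,"ry":0,"rz":0},{"gripper":-1,"tx":0,"ty":-0.8,"tz":0,"rx":0,"ry":0,"rz":0}]'

```text
time_s: 51.7
position: [0.5512, -0.057, 0.2278]
eef_rot: [[0.642, 0.767, 0.0], [0.767, -0.642, 0.001], [0.001, -0.001, -1.0]]
force: [-0.8, 7.0, 0.1]
finger_gap: 0.016
```

```bash
python3 st.py
```

```text
[ 0.5512 -0.057   0.2278] [98.9105 58.4327] [ 0.9512  0.2609 -0.2543 -0.5458  6.8623 -0.8869] 0.03086013589126937 0.0168326163640782 ang -39.927692705839576 -0.2229052595794201 51.8
```

>>> apply_moves --steps '[{"gripper":-1,"tx":0,"ty":-0.1,"tz":0,"rx":0,"ry":0,"rz":0},{"gripper":-1,"tx":0,"ty":-0.2,"tz":0,"rx":0,"ry":0,"rz":0},{"gripper":-1,"tx":0,"ty":-0.3,"tz":0,"rx":0,"ry":0,"rz":0},{"gripper":-1,"tx":0,"ty":-0.4,"tz":0,"rx":0,"ry":0,"rz":0},{"gripper":-1,"tx":0,"ty":-0.5,"tz":0,"rx":0,"ry":0,"rz":0},{"gripper":-1,"tx":0,"ty":-0.6,"tz":0,"rx":0,"ry":0,"rz":0},{"gripper":-1,"tx":0,"ty":-0.6,"tz":0,"rx":0,"ry":0,"rz":0},{"gripper":-1,"tx":0,"ty":-0.6,"tz":0,"rx":0,"ry":0,"rz":0}]'

```text
time_s: 52.8
position: [0.5512, -0.0572, 0.2278]
eef_rot: [[0.642, 0.767, 0.0], [0.767, -0.642, 0.002], [0.002, -0.001, -1.0]]
force: [-0.6, 7.9, -0.1]
finger_gap: 0.0161
```

```bash
python3 st.py
```

```text
[ 0.5512 -0.0572  0.2278] [99.108  58.3939] [ 1.3155  0.2033 -0.22   -0.7854  8.662  -0.3545] 0.0002669100052128171 0.016033792120358794 ang -39.94094145500783 -0.21817103493958712 52.9
```

It's home: 0.6 mm commanded gave 0.2 mm of movement, with the force at 8.7 N. I'll clamp again while holding this light push.

>>> apply_moves --steps '[{"gripper":-1,"tx":0,"ty":0.1,"tz":0,"rx":0,"ry":0,"rz":-2},{"gripper":-1,"tx":0,"ty":0.2,"tz":0,"rx":0,"ry":0,"rz":-4},{"gripper":-1,"tx":0,"ty":0.2,"tz":0,"rx":0,"ry":0,"rz":-6},{"gripper":-1,"tx":0,"ty":0.2,"tz":0,"rx":0,"ry":0,"rz":-8},{"gripper":-1,"tx":0,"ty":0.2,"tz":0,"rx":0,"ry":0,"rz":-10},{"gripper":-1,"tx":0,"ty":0.2,"tz":0,"rx":0,"ry":0,"rz":-12},{"gripper":-1,"tx":0,"ty":0.2,"tz":0,"rx":0,"ry":0,"rz":-13},{"gripper":-1,"tx":0,"ty":0.2,"tz":0,"rx":0,"ry":0,"rz":-13}]'

```text
time_s: 53.9
position: [0.5512, -0.0572, 0.2278]
eef_rot: [[0.797, 0.604, -0.0], [0.604, -0.797, 0.001], [0.001, -0.001, -1.0]]
force: [-0.9, 7.7, 0.2]
finger_gap: 0.0163
```

```bash
python3 st.py
```

```text
[ 0.5512 -0.0572  0.2278] [99.0566 58.3681] [ 1.2171  0.3016  0.1855 -0.7773  7.3948 -0.6847] 0.012494105745670914 0.016326264521379693 ang -52.854253893955466 0.1993688615038991 54.0
```

>>> apply_moves --steps '[{"gripper":-1,"tx":0,"ty":0,"tz":0,"rx":0,"ry":0,"rz":-0.8},{"gripper":-1,"tx":0,"ty":0,"tz":0,"rx":0,"ry":0,"rz":-1.6},{"gripper":-1,"tx":0,"ty":0,"tz":0,"rx":0,"ry":0,"rz":-2.4},{"gripper":-1,"tx":0,"ty":0,"tz":0,"rx":0,"ry":0,"rz":-3.2},{"gripper":-1,"tx":0,"ty":0,"tz":0,"rx":0,"ry":0,"rz":-4},{"gripper":-1,"tx":0,"ty":0,"tz":0,"rx":0,"ry":0,"rz":-4.5},{"gripper":-1,"tx":0,"ty":0,"tz":0,"rx":0,"ry":0,"rz":-5},{"gripper":-1,"tx":0,"ty":0,"tz":0,"rx":0,"ry":0,"rz":-5}]'

```text
time_s: 55.0
position: [0.5512, -0.0571, 0.2278]
eef_rot: [[0.847, 0.532, -0.0], [0.532, -0.847, 0.001], [0.0, -0.001, -1.0]]
force: [-1.2, 7.1, -0.1]
finger_gap: 0.0164
```

```bash
python3 st.py
```

```text
[ 0.5511 -0.0572  0.2278] [99.0441 58.342 ] [ 1.2659  0.2957  0.2287 -1.9606  7.6267  0.3258] 0.00026665312447703425 0.016391463044713412 ang -57.850329038611456 0.2464082557708025 55.1
```

>>> apply_moves --steps '[{"gripper":-1,"tx":0,"ty":0,"tz":0,"rx":0,"ry":0,"rz":-0.6},{"gripper":-1,"tx":0,"ty":0,"tz":0,"rx":0,"ry":0,"rz":-1.2},{"gripper":-1,"tx":0,"ty":0,"tz":0,"rx":0,"ry":0,"rz":-1.8},{"gripper":-1,"tx":0,"ty":0,"tz":0,"rx":0,"ry":0,"rz":-2.4},{"gripper":-1,"tx":0,"ty":0,"tz":0,"rx":0,"ry":0,"rz":-3},{"gripper":-1,"tx":0,"ty":0,"tz":0,"rx":0,"ry":0,"rz":-3.5},{"gripper":-1,"tx":0,"ty":0,"tz":0,"rx":0,"ry":0,"rz":-4},{"gripper":-1,"tx":0,"ty":0,"tz":0,"rx":0,"ry":0,"rz":-4}]'

```text
time_s: 56.1
position: [0.5511, -0.0571, 0.2278]
eef_rot: [[0.882, 0.472, -0.0], [0.472, -0.882, 0.001], [0.0, -0.001, -1.0]]
force: [-0.3, 8.7, 0.4]
finger_gap: 0.0161
```

```bash
python3 st.py
```

```text
[ 0.5511 -0.0571  0.2278] [99.0131 58.3417] [ 1.272   0.3429  0.2614 -1.1337  8.1351  0.0679] 0.00637423585583856 0.016442415779228278 ang -61.84255648454091 0.2894086204469204 56.2
```

>>> apply_moves --steps '[{"gripper":-1,"tx":0,"ty":0,"tz":0,"rx":0,"ry":0,"rz":-0.7},{"gripper":-1,"tx":0,"ty":0,"tz":0,"rx":0,"ry":0,"rz":-1.4},{"gripper":-1,"tx":0,"ty":0,"tz":0,"rx":0,"ry":0,"rz":-2.1},{"gripper":-1,"tx":0,"ty":0,"tz":0,"rx":0,"ry":0,"rz":-2.8},{"gripper":-1,"tx":0,"ty":0,"tz":0,"rx":0,"ry":0,"rz":-3.5},{"gripper":-1,"tx":0,"ty":0,"tz":0,"rx":0,"ry":0,"rz":-4},{"gripper":-1,"tx":0,"ty":0,"tz":0,"rx":0,"ry":0,"rz":-4.5},{"gripper":-1,"tx":0,"ty":0,"tz":0,"rx":0,"ry":0,"rz":-4.5}]'

```text
time_s: 57.2
position: [0.5511, -0.0571, 0.2278]
eef_rot: [[0.916, 0.401, -0.0], [0.401, -0.916, 0.001], [0.0, -0.001, -1.0]]
force: [-1.3, 8.6, -0.0]
finger_gap: 0.0161
```

```bash
python3 st.py
```

```text
[ 0.5511 -0.0571  0.2278] [98.9651 58.3407] [ 1.2244  0.3414  0.3267 -2.1247  8.6272  0.4344] 0.015019324857534011 0.016343082266414153 ang -66.33242528915527 0.3367358632385731 57.3
```

>>> apply_moves --steps '[{"gripper":-1,"tx":0,"ty":0.4,"tz":0,"rx":0,"ry":0,"rz":0},{"gripper":-0.55,"tx":0,"ty":0.6,"tz":0,"rx":0,"ry":0,"rz":0},{"gripper":-0.4,"tx":0,"ty":0.6,"tz":0,"rx":0,"ry":0,"rz":0},{"gripper":-0.3,"tx":0,"ty":0.6,"tz":0,"rx":0,"ry":0,"rz":0},{"gripper":-0.3,"tx":0,"ty":0.6,"tz":5,"rx":0,"ry":0,"rz":0},{"gripper":-0.3,"tx":0,"ty":0.6,"tz":20,"rx":0,"ry":0,"rz":0},{"gripper":-0.3,"tx":0,"ty":0.6,"tz":50,"rx":0,"ry":0,"rz":0},{"gripper":-0.3,"tx":0,"ty":0.6,"tz":95,"rx":0,"ry":0,"rz":0}]'

```text
time_s: 58.3
position: [0.5506, -0.0573, 0.3235]
eef_rot: [[0.916, 0.4, -0.002], [0.4, -0.916, 0.0], [-0.002, -0.001, -1.0]]
force: [0.7, 0.3, 0.2]
finger_gap: 0.0306
```

>>> apply_moves --steps '[{"gripper":-0.3,"tx":0,"ty":0,"tz":10,"rx":0,"ry":0,"rz":9},{"gripper":-0.3,"tx":-10,"ty":-25,"tz":10,"rx":0,"ry":0,"rz":18},{"gripper":-0.3,"tx":-20,"ty":-55,"tz":10,"rx":0,"ry":0,"rz":28},{"gripper":-0.3,"tx":-35,"ty":-90,"tz":0,"rx":0,"ry":0,"rz":38},{"gripper":-0.3,"tx":-50,"ty":-120,"tz":-15,"rx":0,"ry":0,"rz":48},{"gripper":-0.3,"tx":-50,"ty":-133,"tz":-35,"rx":0,"ry":0,"rz":58},{"gripper":-0.3,"tx":-50,"ty":-133,"tz":-50,"rx":0,"ry":0,"rz":66},{"gripper":-0.3,"tx":-50,"ty":-133,"tz":-62,"rx":0,"ry":0,"rz":66}]'

```text
time_s: 59.3
position: [0.5013, -0.1907, 0.2613]
eef_rot: [[0.009, 1.0, 0.001], [1.0, -0.009, -0.001], [-0.001, 0.001, -1.0]]
force: [-0.7, 0.5, 0.4]
finger_gap: 0.0311
```

```bash
python3 - <<'E'
from h import *
for i in range(3): W=optics.get_image('wrist')
o=readout.observe();print(o['position'].round(4),o['force'].round(1),o['time_s'])
im=W['img'].astype(np.float32)
def prof(xs,ys,z):
    return np.array([np.mean([cv2.getRectSubPix(im,(1,1),tuple(map(float,proj(W,np.append(c0+u*x/1e3+n*y/1e3,z)))))[0,0] for y in ys],0) for x in xs])
for ys in ((-28,-24,-20),(-12,-8),(10,14),(22,26)):
    a=prof(np.arange(133,142,.5),ys,.053); print(ys,'R',a[:,0].astype(int).tolist(),'G',a[:,1].astype(int).tolist())
v=prof(np.arange(156,164,.5),(-22,-18),.052);print('far R',v[:,0].astype(int).tolist())
h=im.mean(2)
for x,y in((127.5,-35.5),(127.5,37.5)):
    xs=np.arange(x-4,x+4.01,.25);ys=np.arange(y-5,y+5.01,.25)
    G=np.array([[cv2.getRectSubPix(h,(1,1),tuple(map(float,proj(W,np.append(c0+u*a/1e3+n*b/1e3,.054)))))[0,0] for b in ys] for a in xs]);w=np.clip(np.median(G)-25-G,0,None)
    print('hole',(w.sum(1)@xs/w.sum()).round(2),(w.sum(0)@ys/w.sum()).round(2))
E
```

```text
[ 0.5011 -0.1901  0.2608] [-0.5  0.2 -0.2] 59.45
(-28, -24, -20) R [234, 234, 234, 235, 235, 235, 231, 210, 183, 145, 138, 165, 185, 191, 190, 178, 170, 167] G [230, 229, 230, 230, 232, 233, 228, 203, 175, 132, 98, 85, 85, 85, 84, 81, 80, 79]
(-12, -8) R [236, 236, 236, 236, 236, 236, 233, 220, 189, 148, 135, 163, 185, 191, 192, 192, 192, 192] G [232, 232, 232, 232, 233, 234, 230, 214, 181, 133, 93, 78, 79, 79, 79, 79, 79, 79]
(10, 14) R [237, 237, 237, 237, 237, 236, 234, 221, 192, 139, 122, 151, 182, 193, 194, 194, 194, 194] G [233, 233, 233, 233, 234, 234, 231, 216, 186, 129, 84, 68, 69, 71, 72, 71, 71, 71]
(22, 26) R [237, 236, 236, 236, 236, 236, 233, 220, 190, 140, 138, 158, 181, 192, 195, 195, 195, 195] G [233, 233, 232, 232, 233, 233, 229, 215, 183, 126, 80, 63, 64, 66, 66, 67, 67, 67]
far R [106, 106, 106, 106, 105, 102, 95, 80, 67, 59, 57, 57, 57, 56, 56, 55]
hole 127.49 -34.34
hole 127.71 37.69
```

The plate edge is now about 0.9 mm closer, the dark line has nearly closed, and it is parallel along the stop. Handing in.

```bash
python3 -c "
from cell import ticket
print(ticket.job_done())"
```

```text
the job is handed in; nothing more can be done
None
```

I slid the carrier onto the dovetail with the knob on the far side, pushed it home against the red stop, clamped it and let go. I handed the job in at about 59.5 s of the 72 s allowed.

- **Sliding on:** I felt no contact at the rail mouth, and the first butt against the stop was about 8 N.
- **Fault found and mended:** My first clamping left a gap of about 1 mm at the stop, most likely because gripping the knob dragged the carrier back. I backed the knob off, pushed the carrier home until the force rose to 8.7 N, and re-clamped while holding that push.
- **Clamp:** The knob torque ended at about 0.34 N m, against 0.23–0.24 N m of free drag. That is roughly 0.10 N m above drag, in the middle of the firm range.
- **Last checks:** In the wrist camera the plate edge sat about 0.9 mm closer to the stop than after the first clamping, and square to it. A thin dark line remains at the joint; I read it as the edge bevels and camera blur, but could not rule out a few tenths of a millimetre.
- **Measurements that disagreed:** After the first clamping, the hole-to-stop distances from two views differed by about 1 mm. The push test showed that the gap was real.
- **Other objects:** The arm went nowhere near the bottle, jar, rack or green look-alike, though I made no final check of their positions. At hand-in the gripper was clear, with no force on the wrist.

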